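# Kit the collars onto a damper body and secure the parts carrier

## Robot

A 7-joint arm with a two-finger parallel gripper is mounted at the origin on the work surface. World frame = base frame: x ahead of the robot, y to its left, z up, the work surface at z = 0. Lengths are in m, angles in rad, forces in N, time in s.
With the tool pointing down it reaches from about 0.425 to 0.95 m from the base axis. Payload 4.7 kg.
Tool frame: the origin (TCP) lies between the finger pads; the fingertips stand 8 mm ahead of it and the grasp point (between the pads) lies 11 mm behind it; z points along the fingers, x is the direction in which the jaws open and shut, and the axes are right-handed (so a half turn about z gives the same grasp; the last joint's range is limited). The gripper opens to 85 mm and grips with 20 to 120 N. Pads are 22 mm wide; open, the fingers measure 114 mm over their backs; the gripper's body (76 mm by 85 mm) begins 54 mm behind the grasp point. The pads swing forward as they close: fully open they stand 13 mm farther back than shut.
Start: joints at [1.1, 0.469, -0.049, 1.532, 0.024, 1.141, -0.082], TCP at [0.289, -0.61, 0.239] pointing down, gripper open.
Joint ranges: [-2.59, 2.59], [-0.33, 1.99], [-1.39, 1.29], [0.1, 2.45], [-1.04, 4.18], [0.21, 1.99], [-2.66, 2.66]. Speed limits (rad/s): [2.57, 2.57, 3.14, 3.14, 3.14, 3.14, 3.14].

## Interface

Orientations are given as a unit quaternion [x, y, z, w].
In Python, from plant import bot gives the robot as it stands.
- The arm moves only by the tool servo_tool, never from a script. Its argument "series" is one flat list of numbers, 5 for each row, row after row: the shift along the tool's x, y, z in m, then the turn about the tool's z in rad, then the finger opening in m, from 0 to 0.0854. In form: [tx, ty, tz, spin, grip, tx, ty, tz, spin, grip, ...]. A call has 1 to 12 rows; each row shifts and turns the commanded pose from where the row before left it, along the tool's axes as they then stand; what a row does not reach is not made up. A row lasts 1/8 s, in which the tool goes at most 62.5 mm and 10.7 degrees, less where a joint would pass 70% of its speed; a pose out of reach is approached as far as the arm can. A call is refused whole if a number of a shift passes 0.0625 or a number of a turn 0.188, either way. A call with a gripper value outside its range is refused whole. The fingers move at their own pace and stop on an object; "newtons" is the grip in N (left out, the last holds). Time passes only in rows, so rows that do not move let the fingers close. It gives the time, the measured TCP pose, the force and the opening at its end, in the units of the state.
- bot.sense(): the state, without advancing time (a new reading comes with each control period).
- bot.camera(name): name is "side" or "top" or "wrist"; returns the picture (420x560x3 uint8, red, green, blue); there is no depth.
- bot.camera_params(name): a dict with "intrinsics" (3x3 intrinsics, pixels), "k1" (the pictures are not rectified: a ray, as slopes to the right and down, at radius r is drawn at 1 + k1 r^2 times it, then the intrinsics apply), "R" (3x3) and "t" (3): a world point X has camera coordinates R X + t. Camera axes: x right, y down, z forward; pixel columns grow to the right and rows downward; lengths in m; the calibration is good to about 2 mm. A picture is of the moment at which its call begins: read the wrist's pose just before it. camera_params takes no time and is no camera call; for the wrist camera it gives the pose at the moment of the call.
- bot.sign_off(): hands the job in, once; it reports no verdict.
The state is a dict: "t": time; "joint_positions": joint angles; "dq": joint speeds; "tau": joint torques, N m; "position": TCP position; "orientation": TCP orientation; "force": force on the tool from outside, world axes, zero at the start; "moment": the same for the moment, N m; "finger_gap": finger opening in m.
Only numpy, scipy, OpenCV 4.12 (cv2) and the standard library are available. Lean on these libraries where they do the work, as an engineer would, in place of code of your own. Each camera call takes 0.05 s, during which the arm holds its last target. There are 200 camera calls.

## Task

Lift the hold-down bar off the parts carrier, straight up and level so that both ends leave their brackets together, and take the dust cap off the damper body that stands in the vice. Slip the collars that are in the carrier over the body, each fully home on what is beneath it, in this order from the bottom: plain stop ring, castellated collar, thin thrust washer, stepped spring seat (one may be missing; use those that are there). Then put the dust cap back on top of the body and the bar back down in both brackets, and leave the other things on the bench alone.

Things in the scene. Friction and masses are not known exactly. Their poses are not given: they have to be found in the camera images.
- carrier: Parts carrier, fixed: low dark steel tray 140 (x) by 372 mm (y), rubber lining 6 mm above the bench, long rims 9 mm high; U bracket at each end (x 0). Origin on the bench at its centre. The collars (3 or 4 of the 4, places change) lie flat on the lining in a row along y, about 80 mm apart, under the bar. The bench between robot and carrier is bare.
- bracket_a (a point): Middle of the seat of the carrier's -y bracket, 30 mm above the bench, 172.5 mm from the carrier's centre. The bracket is an open-topped U, 15 mm long in y, cheeks 29 mm apart in x, with flared lips up to 62 mm above the bench.
- bracket_b (a point): The same point of the +y bracket, which is alike.
- bar_center (a point): Hold-down bar: aluminium square tube 25 x 25 mm, 396 mm long along its y axis, about 0.22 kg, a black plug 31 x 31 x 12 mm on each end; this point is its centre. It starts in both brackets, centre 42.5 mm above the bench, plugs outside them with 6 mm of end play either way. Any face up and either way round will do. Laid on the bench its centre is 15.5 mm up.
- bar_a (a point): Point on the bar's axis 172.5 mm from its centre towards its -y end: the middle of the stretch that lies in the bracket.
- bar_b (a point): Point on the bar's axis 172.5 mm from its centre towards its +y end: the middle of the stretch that lies in the bracket.
- shoulder (a point): Top face of the damper's fixed shoulder (diameter 50 mm), on the damper's axis, 180 mm above the bench, z up: collars go home down onto it. Above it the damper body is a plain upright post 37 mm in diameter, 56 mm tall, its last 10 mm tapered to 28 mm; below the shoulder it is 43 mm in diameter down to 145 mm above the bench.
- vice: Blue bench vice fixed to the bench, holding the damper upright: origin on the bench under the damper's axis. Jaws 100 mm wide (x), their tops 130 mm above the bench; it reaches 100 mm to its -y side, 200 mm to its +y side (screw and cross handle) and 80 mm to each side in x. Just beyond it, away from the robot, the bench is bare.
- post_tip (a point): Top of the damper body, on its axis, 56 mm above the shoulder.
- cap_knob (a point): Grey plastic dust cap, 40 g: a disc 51 mm wide, 12 mm high, whose skirt (bore 45 mm, 8 mm deep) fits loosely over the body's top; on it a round pull knob 24 mm wide, 34 mm tall. This point is on its axis in the knob, 34 mm above the skirt's rim and 12 mm below the knob's top; z up. It starts on the body and stops collars going on; when home its rim is 48 mm above the shoulder.
- cap_rim (a point): Centre of the lower rim of the dust cap's skirt.
- stop_ring_center (a point): Plain stop ring: steel, outside diameter 56 mm (the narrowest), bore 42 mm, 12 mm high, 100 g; its origin (this point) is on its axis half-way up, its z axis is its own axis.
- collar_center (a point): Castellated preload collar: aluminium, outside diameter 65 to 68 mm with 12 raised teeth round its edge, bore 42 mm, 12 mm high, 70 g; its origin (this point) is on its axis half-way up, its z axis is its own axis.
- washer_center (a point): Thrust washer: flat, black plastic, outside diameter 62 mm, bore 42 mm, 8 mm high (the thinnest), 20 g; its origin (this point) is on its axis half-way up, its z axis is its own axis.
- seat_center (a point): Stepped spring seat: aluminium, a flange 66 mm in diameter and 8 mm high with a 52 mm hub 6 mm high on top of it, bore 42 mm, 14 mm high in all, 50 g; its origin (this point) is on its axis half-way up, its z axis is its own axis.
- jug: Bystander: clear plastic measuring jug, 110 mm across, 150 mm tall, at the back of the bench. Origin under its centre.
- oil: Bystander: yellow oil bottle, 60 mm across, 140 mm tall. Origin under its centre.
- spring: Bystander: red coil spring standing on end, 73 mm across, 115 mm tall. Origin under its centre.
- grease: Bystander: white grease jar, 72 mm across, 55 mm tall, at the near right. Origin under its centre.
- wrench: Bystander: open-ended wrench 190 mm long lying on the near side of the vice. Origin under its centre.
- screwdriver: Bystander: screwdriver 200 mm long lying to the right of the carrier. Origin under its centre.
There are look-alikes about, which are no part of the job. Leave any purple look-alike of the part that bears collar_center alone.

How it is judged:
On the way, in this order (a step that is already met when the one before it is completed fails the run):
1. the bar has been lifted level, straight up out of both brackets (both ends clear above their lips, still over them) (x of bar_a in the frame of carrier between -0.03 and 0.03 m and z of bar_a in the frame of carrier between 0.077 and 0.25 m and x of bar_b in the frame of carrier between -0.03 and 0.03 m and z of bar_b in the frame of carrier between 0.077 and 0.25 m and y of bar_center in the frame of carrier between -0.03 and 0.03 m and not (angle between bar_center's own y axis and vertical below 1.466 rad) and not (angle between bar_center's own y axis and vertical above 1.676 rad)), for 0.1 s.
2. the plain stop ring is on the damper body, down on the shoulder (horizontal distance between stop_ring_center and shoulder below 0.005 m and z of stop_ring_center in the frame of shoulder between 0.003 and 0.009 m and angle between the z axis of stop_ring_center and the z axis of shoulder, either way round below 0.07 rad), for 0.2 s.
3. the castellated collar is on the body, fully down on what is beneath it (horizontal distance between collar_center and shoulder below 0.005 m and z of collar_center in the frame of shoulder above 0.003 m and angle between the z axis of collar_center and the z axis of shoulder, either way round below 0.07 rad and (z of collar_center in the frame of shoulder below 0.009 m or distance between collar_center and stop_ring_center below 0.0152 m)), for 0.2 s.
4. the thin thrust washer is on the body, fully down on what is beneath it (horizontal distance between washer_center and shoulder below 0.005 m and z of washer_center in the frame of shoulder above 0.001 m and angle between the z axis of washer_center and the z axis of shoulder, either way round below 0.07 rad and (z of washer_center in the frame of shoulder below 0.007 m or distance between washer_center and stop_ring_center below 0.0132 m or distance between washer_center and collar_center below 0.0132 m)), for 0.2 s.
5. the stepped spring seat is on the body, fully down on what is beneath it (horizontal distance between seat_center and shoulder below 0.005 m and z of seat_center in the frame of shoulder above 0.004 m and angle between the z axis of seat_center and the z axis of shoulder, either way round below 0.07 rad and (z of seat_center in the frame of shoulder below 0.01 m or distance between seat_center and stop_ring_center below 0.0162 m or distance between seat_center and collar_center below 0.0162 m or distance between seat_center and washer_center below 0.0142 m)), for 0.2 s.
At the end, for the whole second after the job is handed in: Collars on the damper in the named order, within 5 mm of its axis, level within 4 deg, within 3 mm of what is beneath; cap on top, within 5 mm of the axis and 3 mm of fully down; bar in both brackets within 4 mm of its seats, 12 mm endways; all at rest (all of step 2 and all of step 3 and all of step 4 and all of step 5 and horizontal distance between cap_rim and post_tip below 0.005 m and z of cap_rim in the frame of shoulder between 0.045 and 0.051 m and angle between cap_rim's own z axis and vertical below 0.07 rad and x of bar_a in the frame of carrier between -0.006 and 0.006 m and z of bar_a in the frame of carrier between 0.038 and 0.0465 m and x of bar_b in the frame of carrier between -0.006 and 0.006 m and z of bar_b in the frame of carrier between 0.038 and 0.0465 m and y of bar_center in the frame of carrier between -0.012 and 0.012 m and linear speed of each of bar, cap, stop_ring, collar, washer, seat below 0.02 m/s); the robot touches nothing.
It fails at once if a bystander (jug, oil bottle, coil spring, grease jar, wrench, screwdriver) is pushed more than 40 mm (distance of any of jug, oil, spring, grease, wrench, screwdriver from where it was at the start of the episode above 0.04 m).
Of stop_ring, collar, washer, seat only 3 to 4 are there at a start; the rules pass over those that are not, and their reading is None.
At some moment in a run one of stop_ring, collar, washer, seat may be knocked a few centimetres aside while the robot is not near it.
Once in a run the grip may slacken for a moment while it holds something.
It also fails if it takes over 208 s, if anything falls off the work surface, if the arm or the gripper's body presses on something with over 40 N, if the wrist force passes 120 N, or if a joint passes its speed limit or range.

## Working session

There is one attempt and no reset: what is moved stays moved. The work goes in short steps, Python scripts to look and compute and a tool call to move; the robot and the scene stay as the last step left them, time stands still between calls to the robot, and variables do not carry over. Pictures are saved under pics/ and viewed, about 12 in all and at most 16, crops included, and the job is handed in when it is done.

Besides the shell and the picture viewer there is one more tool, called after "Call:" by a JSON object that holds its "api" and its "payload". servo_tool: Moves the arm, as the interface text tells. Its arguments: {"type":"object","properties":{"series":{"type":"array"},"newtons":{"type":"number"}},"required":["series"]}

```bash
ls; mkdir -p pics; cat > h.py <<'E'
import numpy as np, cv2
from plant import bot
from scipy.spatial.transform import Rotation as Ro
def P(n):
    return bot.camera_params(n)
def ray(p,u,v):
    K=np.array(p["intrinsics"]);d=np.array([(u-K[0,2])/K[0,0],(v-K[1,2])/K[1,1]])
    rd=np.hypot(*d);r=rd
    for _ in range(30): r=rd/(1+p["k1"]*r*r)
    s=d*(r/rd if rd>0 else 1)
    R=np.array(p["R"]);t=np.array(p["t"]).ravel()
    return -R.T@t, R.T@np.array([s[0],s[1],1.])
def plane(p,u,v,z):
    o,d=ray(p,u,v);return o+d*(z-o[2])/d[2]
def proj(p,X):
    c=np.array(p["R"])@np.array(X,float)+np.array(p["t"]).ravel();s=c[:2]/c[2];s=s*(1+p["k1"]*(s@s))
    K=np.array(p["intrinsics"]);return K[0,0]*s[0]+K[0,2],K[1,1]*s[1]+K[1,2]
def shot(n,f=None):
    p=P(n);im=bot.camera(n)[:,:,::-1].copy()
    if f: cv2.imwrite("pics/"+f,im)
    return p,im
def tri(p1,a,p2,b):
    o1,d1=ray(p1,*a);o2,d2=ray(p2,*b)
    A=np.stack([d1,-d2],1);s=np.linalg.lstsq(A,o2-o1,rcond=None)[0]
    x,y=o1+s[0]*d1,o2+s[1]*d2
    return (x+y)/2,np.linalg.norm(x-y)
def st():
    s=bot.sense();R=Ro.from_quat(s["orientation"]).as_matrix()
    print("t",round(s["t"],2),"p",np.round(s["position"],4),"x",np.round(R[:,0],3),"y",np.round(R[:,1],3),"z",np.round(R[:,2],3),"F",np.round(s["force"],1),"gap",round(s["finger_gap"],4),"q",np.round(s["joint_positions"],2))
    return s,R
def to(X,ax=None):
    """shift in tool axes to bring TCP to X"""
    s,R=st();print("shift",np.round(R.T@(np.array(X)-s["position"]),4))
    if ax is not None:
        a=np.array(ax,float);a/=np.linalg.norm(a);l=R.T@a;w=np.arctan2(l[1],l[0]);w=(w+np.pi/2)%np.pi-np.pi/2;print("spin",round(w,4))
E
python3 - <<'E'
from h import *
st()
ims=[]
for n in("side","top","wrist"):
    p,im=shot(n,n+"0.png");print(n,np.round(p["intrinsics"],1).tolist(),p["k1"],np.round(np.array(p["R"]),3).tolist(),"pos",np.round(-np.array(p["R"]).T@np.array(p["t"]).ravel(),3))
E
```

```text
pics
t 0.0 p [ 0.2883 -0.6097  0.2382] x [ 0.428 -0.904 -0.002] y [-0.904 -0.428  0.   ] z [-0.001  0.002 -1.   ] F [-0.5 -0.3  0.5] gap 0.0854 q [ 1.1   0.47 -0.05  1.53  0.02  1.14 -0.08]
side [[454.0, 0.0, 277.4], [0.0, 454.0, 204.8], [0.0, 0.0, 1.0]] -0.04759533907824584 [[-0.686, -0.728, 0.016], [-0.471, 0.427, -0.772], [0.555, -0.537, -0.635]] pos [-0.179  0.598  0.989]
top [[522.6, 0.0, 275.9], [0.0, 522.6, 213.6], [0.0, 0.0, 1.0]] -0.04271555363221946 [[-0.007, -1.0, -0.009], [-0.997, 0.007, -0.073], [0.073, 0.008, -0.997]] pos [ 0.434 -0.102  1.298]
wrist [[315.8, 0.0, 280.2], [0.0, 315.8, 213.2], [0.0, 0.0, 1.0]] -0.06234189763392696 [[0.428, -0.904, -0.001], [-0.866, -0.41, 0.286], [-0.259, -0.121, -0.958]] pos [ 0.353 -0.579  0.373]
```

View pics/top0.png

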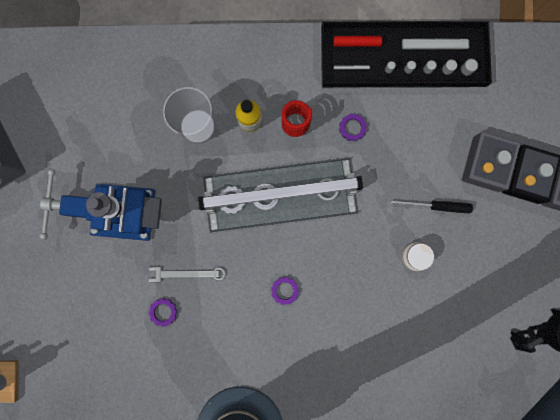

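View pics/side0.png

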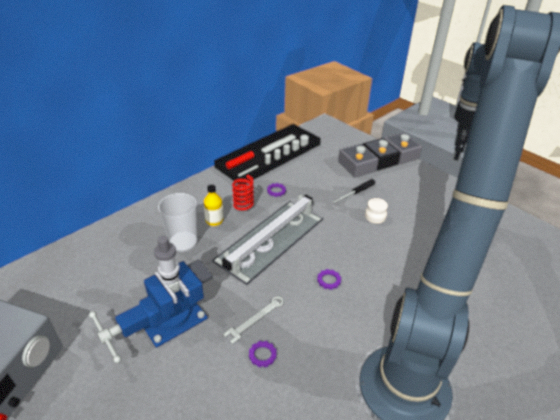

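```bash
python3 - <<'E'
import cv2,numpy as np
t=cv2.imread("pics/top0.png");s=cv2.imread("pics/side0.png")
a=cv2.resize(t[150:240,190:370],None,fx=4.4,fy=3.3*4/3,interpolation=cv2.INTER_CUBIC)[:, :792]
b=cv2.resize(t[160:250,30:170],(308,198),interpolation=cv2.INTER_CUBIC)
c=cv2.resize(s[230:330,140:230],(178,198),interpolation=cv2.INTER_CUBIC)
d=cv2.resize(s[190:285,205:335],(271,198),interpolation=cv2.INTER_CUBIC)
r=np.hstack([b,c,d]);W=max(a.shape[1],r.shape[1])
f=lambda x:np.pad(x,((0,0),(0,W-x.shape[1]),(0,0)))
cv2.imwrite("pics/c1.png",np.vstack([f(a),f(r)]));print(a.shape)
E
```

```text
(396, 792, 3)
```

View pics/c1.png

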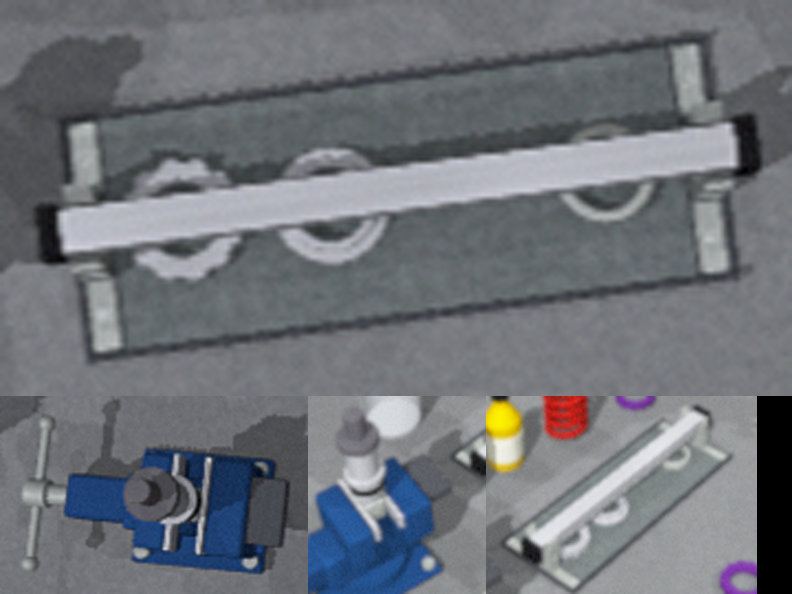

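```bash
python3 - <<'E'
from h import *
pt,ps=P("top"),P("side")
C=lambda x,y:(190+x/4.4,150+y/4.4)
cor=[plane(pt,*C(*q),.009) for q in[(65,118),(710,37),(738,270),(92,360)]]
for c in cor: print(np.round(c,4))
for i in range(4): print(round(np.linalg.norm(cor[i]-cor[i-1]),4),end=' ')
cc=np.mean(cor,0);print("\ncarrier",cc)
a=plane(pt,*C(40,234),.058);b=plane(pt,*C(758,146),.058);print("bar",a,b,(a+b)/2,np.linalg.norm(a-b),"dir",np.arctan2(*(b-a)[:2]))
v=cor[0]-cor[1];w=cor[3]-cor[2];print("carrier dir", np.arctan2(v[0],v[1]),np.arctan2(w[0],w[1]))
for q in[(185,218),(334,206),(607,173)]: 
    X=plane(pt,*C(*q),.018);print(q,np.round(X,4))
print("knob",tri(pt,(99,201.4),ps,(165.3,238)),plane(pt,99,201.4,.274),plane(ps,165.3,238,.274))
for q in [(225,272),(285,275),(418,257),(300,250),(230,250),(390,250),(110,150),(190,115),(163,312),(150,205)]: print(q,np.round(plane(pt,*q,.0),3))
E
```

```text
[0.6221 0.0854 0.009 ]
[ 0.6654 -0.2802  0.009 ]
[ 0.5329 -0.2935  0.009 ]
[0.4849 0.0697 0.009 ]
0.138 0.3682 0.1332 0.3664 
carrier [ 0.5763414 -0.1046335  0.009    ]
bar [0.55156986 0.09167855 0.058     ] [ 0.59662662 -0.29835926  0.058     ] [ 0.57409824 -0.10334036  0.058     ] 0.3926316444432398 dir 3.0265834611986544
carrier dir -0.11810009927391776 -0.1314161389513077
(185, 218) [0.5637 0.0166 0.018 ]
(334, 206) [ 0.5698 -0.0669  0.018 ]
(607, 173) [ 0.5873 -0.2198  0.018 ]
knob (array([0.53733012, 0.2604643 , 0.2664334 ]), np.float64(0.000979371930706451)) [0.53624605 0.25741491 0.274     ] [0.53028639 0.26427298 0.274     ]
(225, 272) [0.386 0.036 0.   ]
(285, 275) [ 0.377 -0.113  0.   ]
(418, 257) [ 0.419 -0.442  0.   ]
(300, 250) [ 0.439 -0.15   0.   ]
(230, 250) [0.44  0.023 0.   ]
(390, 250) [ 0.437 -0.373  0.   ]
(110, 150) [0.694 0.328 0.   ]
(190, 115) [0.782 0.125 0.   ]
(163, 312) [0.288 0.189 0.   ]
(150, 205) [0.553 0.224 0.   ]
```

```bash
python3 - <<'E'
from h import *
to([.574,-.103,.22],[.9934,.1148,0])
E
```

```text
t 0.15 p [ 0.2885 -0.6098  0.2385] x [ 0.428 -0.904 -0.001] y [-0.904 -0.428  0.   ] z [-0.001  0.001 -1.   ] F [-0.3 -0.6  0.4] gap 0.0851 q [ 1.1   0.47 -0.05  1.53  0.02  1.14 -0.08]
shift [-0.336  -0.4748  0.019 ]
spin -1.244
```

Call:
{"api": "servo_tool", "payload": {"series": [-0.028,-0.0395,0.0016,0,0.085,-0.028,-0.0395,0.0016,0,0.085,-0.028,-0.0395,0.0016,0,0.085,-0.028,-0.0395,0.0016,0,0.085,-0.028,-0.0395,0.0016,0,0.085,-0.028,-0.0395,0.0016,0,0.085,-0.028,-0.0395,0.0016,0,0.085,-0.028,-0.0395,0.0016,0,0.085,-0.028,-0.0395,0.0016,0,0.085,-0.028,-0.0395,0.0016,0,0.085,-0.028,-0.0395,0.0016,0,0.085,-0.028,-0.0395,0.0016,0,0.085]}}

```text
t: 1.65
position: [0.5739, -0.1025, 0.2199]
orientation: [0.845, -0.535, -0.0, 0.0]
force: [-0.6, -0.6, -0.3]
finger_gap: 0.0846
```

Call:
{"api": "servo_tool", "payload": {"series": [0,0,0,-0.155,0.085,0,0,0,-0.155,0.085,0,0,0,-0.155,0.085,0,0,0,-0.155,0.085,0,0,0,-0.155,0.085,0,0,0,-0.155,0.085,0,0,0,-0.155,0.085,0,0,0,-0.159,0.085,0,0,0,0,0.085,0,0,0,0,0.085]}}

```text
t: 2.9
position: [0.5733, -0.1039, 0.22]
orientation: [0.998, 0.056, -0.0, 0.0]
force: [1.0, -0.3, -0.3]
finger_gap: 0.085
```

```bash
python3 - <<'E'
from h import *
st();shot("wrist","w1.png")
E
```

```text
t 2.9 p [ 0.5733 -0.1039  0.22  ] x [ 0.994  0.112 -0.   ] y [ 0.112 -0.994  0.   ] z [-0. -0. -1.] F [ 1.  -0.3 -0.3] gap 0.085 q [ 0.51  0.39 -0.52  1.76  0.22  1.06  0.02]
```

View pics/w1.png

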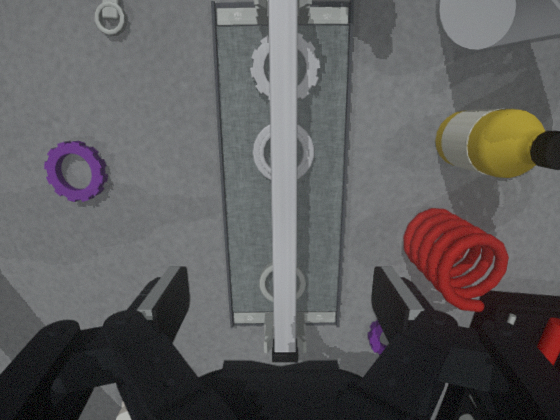

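```bash
python3 - <<'E'
from h import *
p=P("wrist");im=cv2.imread("pics/w1.png");g=cv2.GaussianBlur(cv2.cvtColor(im,cv2.COLOR_BGR2GRAY),(3,3),0).astype(float)
pts=[]
for r in list(range(100,115,3))+list(range(190,260,5))+[310,340,345]:
    row=g[r,255:315];d=np.diff(row);a,b=255+np.argmax(d)+.5,255+np.argmin(d)+.5
    X,Y=plane(p,a,r,.055),plane(p,b,r,.055);print(r,a,b,np.round((X+Y)/2,4),round(np.linalg.norm(X-Y),4))
E
```

```text
100 269.5 296.5 [ 0.565  -0.0149  0.055 ] 0.0244
103 269.5 296.5 [ 0.5653 -0.0174  0.055 ] 0.0244
106 269.5 296.5 [ 0.5656 -0.02    0.055 ] 0.0245
109 269.5 296.5 [ 0.5659 -0.0226  0.055 ] 0.0245
112 270.5 296.5 [ 0.5667 -0.0252  0.055 ] 0.0237
190 271.5 295.5 [ 0.5751 -0.0973  0.055 ] 0.0233
195 271.5 296.5 [ 0.5762 -0.1022  0.055 ] 0.0244
200 271.5 296.5 [ 0.5767 -0.1072  0.055 ] 0.0245
205 271.5 295.5 [ 0.5768 -0.1123  0.055 ] 0.0236
210 271.5 296.5 [ 0.5779 -0.1173  0.055 ] 0.0247
215 271.5 295.5 [ 0.578  -0.1225  0.055 ] 0.0238
220 271.5 295.5 [ 0.5786 -0.1277  0.055 ] 0.0239
225 271.5 295.5 [ 0.5793 -0.1329  0.055 ] 0.0241
230 272.5 295.5 [ 0.5804 -0.1381  0.055 ] 0.0232
235 272.5 295.5 [ 0.581  -0.1435  0.055 ] 0.0233
240 272.5 295.5 [ 0.5816 -0.1489  0.055 ] 0.0234
245 272.5 295.5 [ 0.5823 -0.1543  0.055 ] 0.0235
250 272.5 295.5 [ 0.5829 -0.1598  0.055 ] 0.0236
255 272.5 295.5 [ 0.5836 -0.1654  0.055 ] 0.0238
310 273.5 295.5 [ 0.5918 -0.2307  0.055 ] 0.0242
340 274.5 294.5 [ 0.5965 -0.2703  0.055 ] 0.0228
345 274.5 294.5 [ 0.5973 -0.2772  0.055 ] 0.0229
```

Call:
{"api": "servo_tool", "payload": {"series": [0.0028,-0.001,0.0,-0.01,0.085,0,0,0.03,0,0.085,0,0,0.03,0,0.085,0,0,0.03,0,0.085,0,0,0.03,0,0.085,0,0,0.03,0,0.085,0,0,0.034,0,0.085,0,0,0,0,0.085,0,0,0,0,0.04], "newtons": 50}}

```text
t: 4.08
position: [0.5771, -0.1023, 0.0372]
orientation: [0.998, 0.063, 0.001, 0.0]
force: [-0.3, -0.1, -0.3]
finger_gap: 0.069
```

Call:
{"api": "servo_tool", "payload": {"series": [0,0,0,0,0.015,0,0,0,0,0.015,0,0,0,0,0.015,0,0,0,0,0.015,0,0,0,0,0.015,0,0,0,0,0.015], "newtons": 60}}

```text
t: 4.82
position: [0.5769, -0.1026, 0.0373]
orientation: [0.998, 0.062, 0.001, 0.0]
force: [-0.8, -0.2, 5.5]
finger_gap: 0.0242
```

Call:
{"api": "servo_tool", "payload": {"series": [0,0,-0.005,0,0.015,0,0,-0.006,0,0.015,0,0,-0.006,0,0.015,0,0,-0.007,0,0.015,0,0,-0.007,0,0.015,0,0,-0.007,0,0.015,0,0,-0.008,0,0.015,0,0,-0.008,0,0.015,0,0,-0.008,0,0.015,0,0,-0.008,0,0.015,0,0,0,0,0.015,0,0,0,0,0.015]}}

```text
t: 6.32
position: [0.5759, -0.1025, 0.1059]
orientation: [0.998, 0.062, -0.0, 0.0]
force: [0.1, -0.4, -2.2]
finger_gap: 0.024
```

```bash
python3 - <<'E'
from h import *
s,R=st();shot("wrist","w2.png");p,im=shot("side","s2.png");p,im2=shot("top","t2.png")
a=im[170:290,190:350];b=im2[140:300,140:440]
cv2.imwrite("pics/c2.png",np.hstack([cv2.resize(a,(320,240)),cv2.resize(b,(450,240))]))
E
```

```text
t 6.33 p [ 0.5759 -0.1025  0.1059] x [ 0.992  0.125 -0.   ] y [ 0.125 -0.992  0.   ] z [-0. -0. -1.] F [ 0.1 -0.4 -2.2] gap 0.024 q [ 0.47  0.52 -0.48  1.86  0.31  0.84 -0.05]
```

View pics/c2.png

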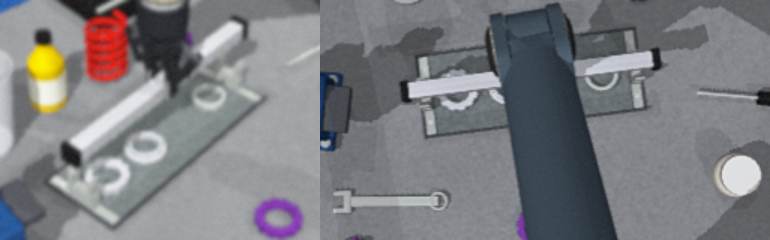

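Call:
{"api": "servo_tool", "payload": {"series": [-0.0239,0.00835,0,0,0.015,-0.0239,0.00835,0,0,0.015,-0.0239,0.00835,0,0,0.015,-0.0239,0.00835,0,0,0.015,-0.0239,0.00835,0,0,0.015,-0.0239,0.00835,0,0,0.015,0,0,0,0.063,0.015,0,0,0,0.062,0.015,0,0,0,0,0.015,0,0,0.02,0,0.015,0,0,0.02,0,0.015,0,0,0.02,0,0.015]}}

```text
t: 7.98
position: [0.4404, -0.17, 0.0456]
orientation: [1.0, 0.001, 0.0, 0.0]
force: [0.5, -1.0, -2.6]
finger_gap: 0.0239
```

Call:
{"api": "servo_tool", "payload": {"series": [0,0,0.015,0,0.015,0,0,0.01,0,0.015,0,0,0,0,0.015,0,0,0,0,0.015]}}

```text
t: 8.48
position: [0.4406, -0.1701, 0.0216]
orientation: [1.0, 0.0, 0.001, 0.0]
force: [-0.5, -0.8, -2.3]
finger_gap: 0.0241
```

Call:
{"api": "servo_tool", "payload": {"series": [0,0,0.005,0,0.015,0,0,0.004,0,0.015,0,0,0.0015,0,0.015,0,0,0,0,0.015,0,0,0,0,0.015]}}

```text
t: 9.1
position: [0.4402, -0.1701, 0.0106]
orientation: [1.0, 0.0, 0.0, 0.0]
force: [0.0, 0.1, -2.6]
finger_gap: 0.0241
```

Call:
{"api": "servo_tool", "payload": {"series": [0,0,0.0008,0,0.015,0,0,0,0,0.03,0,0,0,0,0.05,0,0,0,0,0.07,0,0,0,0,0.07,0,0,0,0,0.07,0,0,-0.02,0,0.07,0,0,-0.04,0,0.07,0,0,-0.05,0,0.07,0,0,-0.06,0,0.07,0,0,-0.06,0,0.07,0,0,-0.06,0,0.07]}}

```text
t: 10.6
position: [0.4396, -0.1699, 0.3019]
orientation: [1.0, 0.0, 0.0, 0.0]
force: [0.3, -0.5, 0.2]
finger_gap: 0.07
```

```bash
python3 - <<'E'
from h import *
to([.537,.2605,.35],None);shot("top","t3.png");p,im=shot("wrist","w3.png")
E
```

```text
t 10.6 p [ 0.4396 -0.1699  0.3019] x [1. 0. 0.] y [ 0. -1.  0.] z [ 0. -0. -1.] F [ 0.3 -0.5  0.2] gap 0.07 q [ 0.79  0.11 -0.55  1.89  0.07  1.16  0.21]
shift [ 0.0975 -0.4303 -0.0483]
```

Call:
{"api": "servo_tool", "payload": {"series": [0.0097,-0.035,-0.008,0,0.07,0.0097,-0.035,-0.008,0,0.07,0.0097,-0.035,-0.008,0,0.07,0.0097,-0.035,-0.008,0,0.07,0.0097,-0.035,-0.008,0,0.07,0.0097,-0.035,-0.008,0,0.07,0.0097,-0.035,-0.008,0,0.07,0.0097,-0.035,-0.008,0,0.07,0.0097,-0.035,-0.008,0,0.07,0.0097,-0.035,-0.008,0,0.07,0,0,0,0,0.07,0,0,0,0,0.07]}}

```text
t: 12.2
position: [0.5369, 0.179, 0.3787]
orientation: [1.0, -0.0, -0.001, 0.001]
force: [1.2, -0.4, 0.2]
finger_gap: 0.07
```

```bash
python3 - <<'E'
from h import *
st();p,im=shot("wrist","w4.png")
a,b=cv2.imread("pics/t3.png"),cv2.imread("pics/side0.png")
cv2.imwrite("pics/c4.png",np.hstack([cv2.resize(a[140:320,130:450],(400,225)),cv2.resize(im,(300,225))]))
E
```

```text
t 12.2 p [0.5369 0.179  0.3787] x [ 1.    -0.    -0.001] y [-0.    -1.     0.001] z [-0.001 -0.001 -1.   ] F [ 1.2 -0.4  0.2] gap 0.07 q [ 0.22  0.29 -0.79  1.56  0.21  1.38 -0.59]
```

View pics/c4.png

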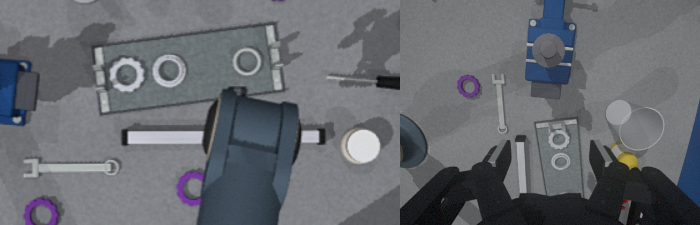

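```bash
python3 - <<'E'
from h import *
p=P("wrist");im=cv2.imread("pics/w4.png");x0,y0=220,40
g=cv2.cvtColor(im,cv2.COLOR_BGR2GRAY)[y0:y0+120,x0:x0+120];G=cv2.resize(g,None,fx=4,fy=4,interpolation=cv2.INTER_CUBIC)
for lo,hi,z in((44,80,.274),(90,160,.240)):
    c=cv2.HoughCircles(cv2.medianBlur(G,5),cv2.HOUGH_GRADIENT,1.5,20,param1=80,param2=25,minRadius=lo,maxRadius=hi)
    if c is None: continue
    for u,v,r in c[0][:3]: print(z,round(u/4+x0-.375,1),round(v/4+y0-.375,1),"r",r/4,np.round(plane(p,u/4+x0-.375,v/4+y0-.375,z),4))
pt=P("top");im=cv2.imread("pics/t3.png");x0,y0=200,150
g=cv2.cvtColor(im,cv2.COLOR_BGR2GRAY)[y0:y0+90,x0:x0+170];G=cv2.resize(g,None,fx=6,fy=6,interpolation=cv2.INTER_CUBIC)
_,m=cv2.threshold(cv2.GaussianBlur(G,(5,5),0),140,255,0);cs,_=cv2.findContours(m,cv2.RETR_EXTERNAL,cv2.CHAIN_APPROX_NONE)
for c in cs:
    if cv2.contourArea(c)>4000:
        (u,v),r=cv2.minEnclosingCircle(c);u=u/6+x0-.4;v=v/6+y0-.4;print("top",round(u,1),round(v,1),"diam mm",round(2*r/6*1.28/522.6*1000,1),cv2.boundingRect(c),np.round(plane(pt,u,v,.018),4))
cv2.imwrite("pics/c5.png",np.hstack([cv2.resize(im[y0:y0+90,x0:x0+90],(400,400)),cv2.resize(cv2.imread("pics/w4.png")[40:160,220:340],(400,400))]))
E
```

```text
0.24 275.7 92.3 r 29.325 [0.5325 0.2721 0.24  ]
0.24 282.8 90.1 r 37.725 [0.5384 0.2738 0.24  ]
0.24 273.8 102.1 r 22.6875 [0.531  0.2644 0.24  ]
top 231.0 199.5 diam mm 69.3 (107, 218, 164, 164) [0.5638 0.0191 0.018 ]
top 264.6 196.4 diam mm 65.7 (311, 202, 160, 158) [ 0.5709 -0.0638  0.018 ]
top 326.9 189.0 diam mm 55.2 (697, 170, 135, 133) [ 0.588  -0.2173  0.018 ]
```

View pics/c5.png

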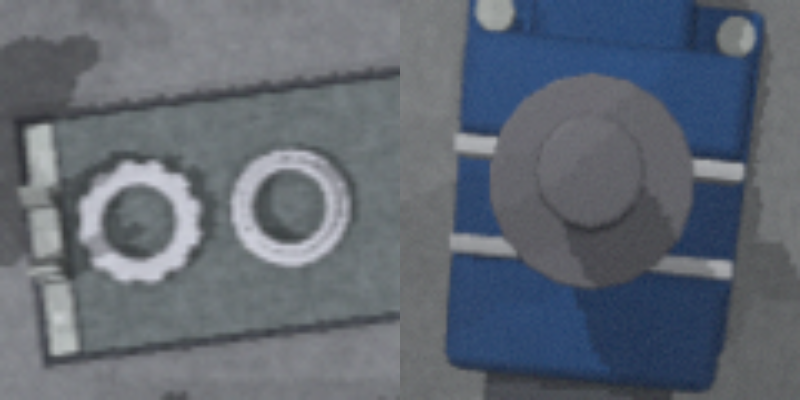

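```bash
python3 - <<'E'
from h import *
p=P("wrist");s=bot.sense()["position"]
print(plane(p,277.6,94,.24),plane(p,277,91,.274),P("side")["t"])
pt,ps=P("top"),P("side")
for X in([.5345,.2705,.274],[.537,.2605,.274]): print(proj(pt,X),proj(ps,X))
E
```

```text
[0.53410736 0.27076896 0.24      ] [0.53398759 0.27034741 0.274     ] [0.2970423  0.42384254 1.04905637]
(np.float64(92.47344208132739), np.float64(202.33018158896365)) (np.float64(161.94034354559943), np.float64(238.32330437117335))
(np.float64(97.47172173069757), np.float64(201.03436512331416)) (np.float64(165.1081621125308), np.float64(235.72634116739798))
```

```bash
python3 - <<'E'
from h import *
p=P("wrist");im=cv2.imread("pics/w4.png");print(plane(p,297,259,.018),plane(p,300.5,300.5,.020))
pt,ps=P("top"),P("side");t=cv2.imread("pics/top0.png");s=cv2.imread("pics/side0.png")
w=cv2.imread("pics/w4.png")
a=cv2.resize(t[175:235,75:155],(400,300),interpolation=cv2.INTER_CUBIC)
b=cv2.resize(s[225:305,125:215],(337,300),interpolation=cv2.INTER_CUBIC)
cv2.imwrite("pics/c6.png",np.hstack([a,b]))
E
```

```text
[0.5644912  0.02014716 0.018     ] [ 0.57189695 -0.0603087   0.02      ]
```

View pics/c6.png

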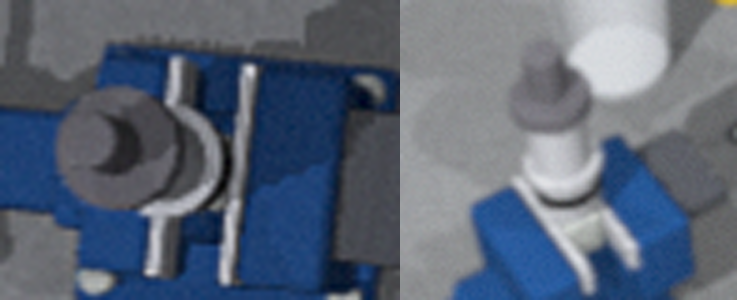

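Call:
{"api": "servo_tool", "payload": {"series": [-0.001,-0.03,0,0,0.06,-0.001,-0.03,0,0,0.06,-0.001,-0.0315,0,0,0.06,0,0,0.03,0,0.06,0,0,0.03,0,0.06,0,0,0.03,0,0.06,0,0,0.025,0,0.06,0,0,0.0127,0,0.06,0,0,0,0,0.06,0,0,0,0,0.01,0,0,0,0,0.01,0,0,0,0,0.01], "newtons": 40}}

```text
t: 13.75
position: [0.5346, 0.2719, 0.2534]
orientation: [1.0, -0.0, 0.001, -0.0]
force: [-0.2, 0.3, 4.4]
finger_gap: 0.0228
```

Call:
{"api": "servo_tool", "payload": {"series": [0,0,0,0,0.01,0,0,0,0,0.01,0,0,0,0,0.01,0,0,0,0,0.01]}}

```text
t: 14.25
position: [0.5346, 0.2719, 0.2533]
orientation: [1.0, -0.0, 0.001, -0.0]
force: [-0.6, -0.8, 6.3]
finger_gap: 0.0223
```

Call:
{"api": "servo_tool", "payload": {"series": [0,0,-0.01,0,0.01,0,0,-0.02,0,0.01,0,0,-0.025,0,0.01,0,0,-0.025,0,0.01,0.03,0.0134,0,0,0.01,0.03,0.0134,0,0,0.01,0.03,0.0134,0,0,0.01,0.03,0.0134,0,0,0.01,0.03,0.0134,0,0,0.01,0,0,0.03,0,0.01,0,0,0.035,0,0.01,0,0,0.035,0,0.01]}}

```text
t: 15.75
position: [0.6845, 0.2044, 0.2323]
orientation: [1.0, -0.0, 0.001, -0.0]
force: [0.5, -0.2, -0.9]
finger_gap: 0.0225
```

Call:
{"api": "servo_tool", "payload": {"series": [0,0,0.035,0,0.01,0,0,0.035,0,0.01,0,0,0.035,0,0.01,0,0,0.035,0,0.01,0,0,0.03,0,0.01,0,0,0.025,0,0.01,0,0,0,0,0.01,0,0,0,0,0.01]}}

```text
t: 16.75
position: [0.685, 0.205, 0.0385]
orientation: [1.0, -0.0, 0.001, -0.0]
force: [0.3, -0.2, -0.2]
finger_gap: 0.0231
```

Call:
{"api": "servo_tool", "payload": {"series": [0,0,0.006,0,0.01,0,0,0.004,0,0.01,0,0,0.002,0,0.01,0,0,0,0,0.01,0,0,0,0,0.01]}}

```text
t: 17.38
position: [0.6842, 0.2044, 0.0254]
orientation: [1.0, -0.0, 0.0, 0.0]
force: [-0.7, -0.8, 2.6]
finger_gap: 0.023
```

Call:
{"api": "servo_tool", "payload": {"series": [0,0,0,0,0.03,0,0,0,0,0.045,0,0,0,0,0.05,0,0,-0.03,0,0.05,0,0,-0.05,0,0.05,0,0,-0.055,0,0.05,0,0,-0.055,0,0.05,0,0,-0.055,0,0.05,0,0,-0.055,0,0.05,0,0,-0.055,0,0.06]}}

```text
t: 18.62
position: [0.6838, 0.2044, 0.3821]
orientation: [1.0, 0.0, 0.0, -0.0]
force: [1.1, 0.7, -0.6]
finger_gap: 0.0598
```

Call:
{"api": "servo_tool", "payload": {"series": [-0.035,0.005,0,0,0.085,-0.035,0.005,0,0,0.085,-0.035,0.005,0,0,0.085,-0.045,0.005,0,0,0.085,0,0,0,0,0.085,0,0,0,0,0.085]}}

```text
t: 19.38
position: [0.5346, 0.1842, 0.3804]
orientation: [1.0, -0.0, 0.001, 0.0]
force: [-0.1, 0.3, 0.6]
finger_gap: 0.085
```

```bash
python3 - <<'E'
from h import *
st();p,im=shot("wrist","w7.png");print(proj(p,[.534,.27,.236]),proj(p,[.534,.27,.18]))
u,v=map(int,proj(p,[.534,.27,.2]));x0,y0=u-60,v-60
a=im[max(y0,0):v+60,x0:u+60];print(x0,max(y0,0),a.shape)
p2,i2=shot("side");b=i2[130:330,120:320]
cv2.imwrite("pics/c7.png",np.hstack([cv2.resize(a,None,fx=400/a.shape[0],fy=400/a.shape[0],interpolation=cv2.INTER_CUBIC),cv2.resize(b,(350,400))])[:,:800])
np.savez("p7.npz",**{k:np.array(v) for k,v in p.items()})
E
```

```text
t 19.38 p [0.5346 0.1842 0.3804] x [ 1.    -0.001  0.001] y [-0.001 -1.     0.   ] z [ 0.001 -0.    -1.   ] F [-0.1  0.3  0.6] gap 0.085 q [ 0.23  0.29 -0.81  1.56  0.21  1.38 -0.6 ]
(np.float64(280.02930082653535), np.float64(102.79908487285465)) (np.float64(279.9836272294077), np.float64(105.60784454568922))
219 44 (120, 120, 3)
```

View pics/c7.png

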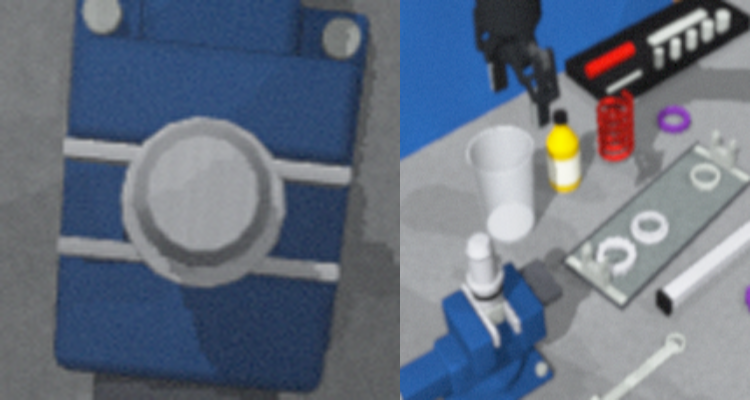

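Call:
{"api": "servo_tool", "payload": {"series": [0.0045,0.0378,0.01,0,0.085,0.0045,0.0378,0.01,0,0.085,0.0045,0.0378,0.01,0,0.085,0.0045,0.0378,0.01,0,0.085,0.0045,0.0378,0.01,0,0.085,0.0045,0.0378,0.01,0,0.085,0.0045,0.0378,0.01,0,0.085,0.0045,0.0378,0.01,0,0.085,0.0045,0.0378,0.01,0,0.085,0.0045,0.0378,0.01,0,0.085,0.0045,0.0378,0.01,0,0.085,0.0045,0.0378,0.02,0,0.085]}}

```text
t: 20.98
position: [0.5895, -0.2711, 0.2497]
orientation: [1.0, -0.0, 0.001, 0.0]
force: [-0.1, 0.2, 0.8]
finger_gap: 0.0851
```

Call:
{"api": "servo_tool", "payload": {"series": [0,0,0,0,0.085,0,0,0,0,0.085]}}

```text
t: 21.22
position: [0.5888, -0.2685, 0.2496]
orientation: [1.0, 0.0, -0.0, -0.001]
force: [0.9, 0.6, 0.6]
finger_gap: 0.0847
```

```bash
cat >> h.py <<'E'
def rings(f=None,z=.018,exp=None):
    s,R=st();p,im=shot("wrist",f);u,v=map(int,proj(p,exp));h=60
    x0,y0=max(u-h,0),max(v-h,0);g=cv2.cvtColor(im,cv2.COLOR_BGR2GRAY)[y0:v+h,x0:u+h]
    G=cv2.GaussianBlur(cv2.resize(g,None,fx=4,fy=4,interpolation=cv2.INTER_CUBIC),(7,7),0)
    _,m=cv2.threshold(G,0,255,cv2.THRESH_OTSU);cs,hi=cv2.findContours(m,cv2.RETR_CCOMP,cv2.CHAIN_APPROX_NONE)
    for c,k in zip(cs,hi[0]):
        if cv2.contourArea(c)>3000:
            q=np.array([plane(p,a/4+x0-.375,b/4+y0-.375,z) for a,b in c[:,0]]);(cx,cy),r=cv2.minEnclosingCircle((q[:,:2]*1000).astype(np.float32))
            (ex,ey),ax,_=cv2.fitEllipse((q[:,:2]*1000).astype(np.float32))
            print("hole" if k[3]>=0 else "outer","enc",round(cx,1),round(cy,1),"d",round(2*r,1),"ell",round(ex,1),round(ey,1),np.round(ax,1))
    cv2.imwrite("pics/crop_"+(f or "x.png"),G)
E
python3 - <<'E'
from h import *
rings("w8.png",.018,[.588,-.2173,.018])
E
```

```text
t 21.23 p [ 0.5888 -0.2685  0.2496] x [ 1.  0. -0.] y [ 0.    -1.    -0.002] z [-0.     0.002 -1.   ] F [0.9 0.6 0.6] gap 0.0847 q [ 0.78  0.48 -0.6   1.57  0.29  1.18  0.13]
outer enc 554.5 -279.2 d 42.7 ell 555.5 -277.2 [17.2 49.8]
outer enc 597.5 -276.3 d 32.1 ell 598.5 -276.1 [17.2 32.9]
outer enc 639.6 -264.8 d 38.9 ell 641.0 -265.9 [15.5 43.9]
outer enc 587.4 -218.9 d 55.3 ell 587.5 -218.9 [54.4 54.6]
hole enc 587.6 -218.9 d 43.2 ell 587.5 -218.9 [42.4 42.7]
```

Call:
{"api": "servo_tool", "payload": {"series": [-0.0013,-0.0246,0,0,0.08,0,-0.025,0,0,0.08,0,0,0.035,0,0.08,0,0,0.04,0,0.08,0,0,0.04,0,0.08,0,0,0.04,0,0.08,0,0,0.035,0,0.08,0,0,0.025,0,0.08,0,0,0.0146,0,0.075,0,0,0.006,0,0.07,0,0,0,0,0.065,0,0,0,0,0.065], "newtons": 40}}

```text
t: 22.78
position: [0.5876, -0.2196, 0.0157]
orientation: [1.0, -0.0, 0.001, 0.0]
force: [-1.0, -0.6, 0.3]
finger_gap: 0.065
```

Call:
{"api": "servo_tool", "payload": {"series": [0,0,0,0,0.06,0,0,0,0,0.05,0,0,0,0,0.045,0,0,0,0,0.045,0,0,0,0,0.045]}}

```text
t: 23.4
position: [0.5875, -0.2198, 0.016]
orientation: [1.0, -0.0, 0.001, 0.0]
force: [-2.1, 0.2, 6.6]
finger_gap: 0.0539
```

Call:
{"api": "servo_tool", "payload": {"series": [0,0,-0.01,0,0.045,0,0,-0.02,0,0.045,0,0,-0.035,0,0.045,0,0,-0.035,0,0.045,0,0,-0.035,0,0.045,0,0,-0.035,0,0.045,0,0,-0.035,0,0.045,0,0,-0.035,0,0.045,0,0,-0.03,0,0.045,0,0,-0.01,0,0.045,0,0,0,0,0.045]}}

```text
t: 24.78
position: [0.5867, -0.2194, 0.2951]
orientation: [1.0, 0.0, 0.0, 0.0]
force: [-0.5, -0.0, -1.3]
finger_gap: 0.0535
```

Call:
{"api": "servo_tool", "payload": {"series": [-0.0045,-0.0408,0,0,0.045,-0.0045,-0.0408,0,0,0.045,-0.0045,-0.0408,0,0,0.045,-0.0045,-0.0408,0,0,0.045,-0.0045,-0.0408,0,0,0.045,-0.0045,-0.0408,0,0,0.045,-0.0045,-0.0408,0,0,0.045,-0.0045,-0.0408,0,0,0.045,-0.0045,-0.0408,0,0,0.045,-0.0045,-0.0408,0,0,0.045,-0.0045,-0.0408,0,0,0.045,-0.004,-0.0408,0,0,0.045]}}

```text
t: 26.28
position: [0.5324, 0.2706, 0.2927]
orientation: [1.0, 0.0, -0.001, 0.001]
force: [0.6, -0.6, -0.5]
finger_gap: 0.0534
```

Call:
{"api": "servo_tool", "payload": {"series": [0,0,0,0,0.045,0,0,0,0,0.045]}}

```text
t: 26.52
position: [0.5331, 0.269, 0.2931]
orientation: [1.0, -0.0, -0.001, 0.001]
force: [0.5, 0.2, -0.5]
finger_gap: 0.0535
```

```bash
python3 - <<'E'
from h import *
to([.534,.270,.28]);shot("wrist","w9.png");p,im=shot("side")
w=cv2.imread("pics/w9.png")
cv2.imwrite("pics/c9.png",np.hstack([cv2.resize(w[100:420],(448,256)),cv2.resize(im[130:310,100:300],(284,256))]))
E
```

```text
t 26.52 p [0.5331 0.269  0.2931] x [ 1.    -0.    -0.002] y [-0.    -1.     0.002] z [-0.002 -0.002 -1.   ] F [ 0.5  0.2 -0.5] gap 0.0535 q [ 0.04  0.4  -0.78  1.62  0.3   1.24 -0.8 ]
shift [ 0.001  -0.0011  0.0131]
```

View pics/c9.png

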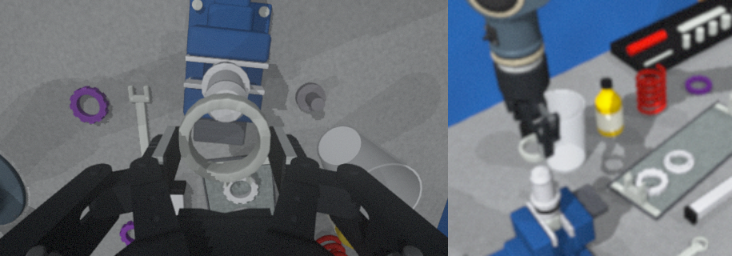

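```bash
python3 - <<'E'
from h import *
p=P("wrist")
for a,b,z in((226,138,.289),(226,138,.295)): print(plane(p,a*1.25,100+b*1.25,z))
# shoulder/post in this view
print(proj(p,[.534,.271,.236]),proj(p,[.534,.271,.18]))
w=cv2.imread("pics/w9.png");x0,y0=200,190
G=cv2.GaussianBlur(cv2.resize(cv2.cvtColor(w,cv2.COLOR_BGR2GRAY)[y0:350,x0:370],None,fx=3,fy=3,interpolation=cv2.INTER_CUBIC),(5,5),0)
c=cv2.HoughCircles(G,cv2.HOUGH_GRADIENT,1.5,10,param1=80,param2=30,minRadius=100,maxRadius=190)
if c is not None:
  for u,v,r in c[0][:4]: print(u/3+x0,v/3+y0,r/3,plane(p,u/3+x0,v/3+y0,.295))
E
```

```text
[0.53414277 0.26848336 0.289     ]
[0.53410639 0.27158812 0.295     ]
(np.float64(281.7958686737603), np.float64(230.7956476920844)) (np.float64(281.5344330483985), np.float64(207.43474427556092))
280.75 286.25 63.033337 [0.53327678 0.26431784 0.295     ]
280.25 272.75 56.983334 [0.53305229 0.27145949 0.295     ]
289.75 275.25 48.683334 [0.537513   0.27014567 0.295     ]
282.25 282.25 58.63333 [0.53398985 0.26645597 0.295     ]
```

Call:
{"api": "servo_tool", "payload": {"series": [0.001,-0.0015,0.02,0,0.045,0,0,0.02,0,0.045,0,0,0.008,0,0.045,0,0,0.008,0,0.045,0,0,0.008,0,0.045,0,0,0.008,0,0.045,0,0,0,0,0.045]}}

```text
t: 27.5
position: [0.5341, 0.2713, 0.2219]
orientation: [1.0, 0.0, -0.0, 0.0]
force: [0.9, 0.4, -0.7]
finger_gap: 0.0534
```

Call:
{"api": "servo_tool", "payload": {"series": [0,0,0.008,0,0.045,0,0,0.008,0,0.045,0,0,0.006,0,0.045,0,0,0.004,0,0.045,0,0,0.002,0,0.045,0,0,0.002,0,0.045,0,0,0,0,0.045]}}

```text
t: 28.38
position: [0.5343, 0.2716, 0.1925]
orientation: [1.0, -0.0, 0.0, 0.0]
force: [0.8, 0.9, -0.9]
finger_gap: 0.0536
```

Call:
{"api": "servo_tool", "payload": {"series": [0,0,0.0015,0,0.045,0,0,0.0015,0,0.045,0,0,0,0,0.045]}}

```text
t: 28.75
position: [0.5344, 0.2716, 0.19]
orientation: [1.0, -0.0, 0.0, 0.0]
force: [-1.0, -1.4, 3.2]
finger_gap: 0.0536
```

Call:
{"api": "servo_tool", "payload": {"series": [0,0,0,0,0.055,0,0,0,0,0.065,0,0,0,0,0.075,0,0,0,0,0.075,0,0,-0.02,0,0.08,0,0,-0.04,0,0.08,0,0,-0.04,0,0.08,0,0,-0.04,0,0.08,0,0,-0.05,0,0.08,0,0,0,0,0.085]}}

```text
t: 30.0
position: [0.5352, 0.2736, 0.3857]
orientation: [1.0, 0.0, 0.004, -0.003]
force: [-0.5, 0.9, 0.2]
finger_gap: 0.085
```

Call:
{"api": "servo_tool", "payload": {"series": [0.003,0.03,0.01,0,0.085,0.003,0.03,0.01,0,0.085,0.003,0.03,0.01,0,0.085,0.003,0.03,0.01,0,0.085,0.003,0.03,0.01,0,0.085,0.003,0.03,0.01,0,0.085,0.003,0.03,0.01,0,0.085,0.003,0.03,0.02,0,0.085,0.003,0.03,0.02,0,0.085,0.003,0.031,0.02,0,0.085,0,0,0,0,0.085,0,0,0,0,0.085]}}

```text
t: 31.5
position: [0.5644, -0.0284, 0.2501]
orientation: [1.0, 0.0, 0.0, -0.0]
force: [-0.0, -0.2, -0.2]
finger_gap: 0.0847
```

```bash
python3 - <<'E'
from h import *
rings("w10.png",.018,[.5638,.0195,.018])
p,im=shot("side","s10.png");pt,it=shot("top","t10.png")
w=cv2.imread("pics/w10.png")
cv2.imwrite("pics/c10.png",np.hstack([cv2.resize(w,(400,300)),cv2.resize(im[225:305,125:215],(337,300),interpolation=cv2.INTER_CUBIC)]))
E
```

```text
t 31.5 p [ 0.5644 -0.0284  0.2501] x [1.    0.001 0.001] y [ 0.001 -1.    -0.001] z [ 0.001  0.001 -1.   ] F [-0.  -0.2 -0.2] gap 0.0847 q [ 0.52  0.36 -0.69  1.76  0.25  1.12 -0.25]
outer enc 570.8 -49.4 d 57.2 ell 570.7 -41.9 [19.4 58.6]
outer enc 563.1 18.3 d 69.3 ell 563.0 18.1 [66.  66.5]
hole enc 562.7 19.5 d 44.0 ell 562.9 18.9 [42.3 42.5]
outer enc 512.6 65.4 d 40.7 ell 515.0 63.9 [18.3 42.5]
outer enc 554.7 69.8 d 32.5 ell 556.1 69.9 [16.5 33.4]
outer enc 596.9 75.4 d 44.1 ell 596.8 73.8 [16.9 48.6]
```

View pics/c10.png

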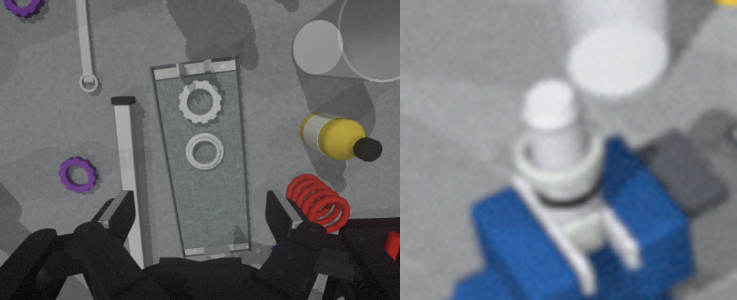

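Call:
{"api": "servo_tool", "payload": {"series": [-0.0014,-0.0235,0,0,0.085,0,-0.0236,0,0,0.085,0,0,0.035,0,0.085,0,0,0.04,0,0.085,0,0,0.04,0,0.085,0,0,0.04,0,0.085,0,0,0.035,0,0.085,0,0,0.025,0,0.085,0,0,0.015,0,0.085,0,0,0.006,0,0.085,0,0,0,0,0.08,0,0,0,0,0.075], "newtons": 40}}

```text
t: 33.15
position: [0.5637, 0.0178, 0.0145]
orientation: [1.0, -0.0, 0.001, -0.0]
force: [0.4, -0.2, 0.3]
finger_gap: 0.0749
```

Call:
{"api": "servo_tool", "payload": {"series": [0,0,0,0,0.07,0,0,0,0,0.06,0,0,0,0,0.055,0,0,0,0,0.055,0,0,0,0,0.055]}}

```text
t: 33.78
position: [0.5634, 0.0176, 0.0151]
orientation: [1.0, 0.0, 0.001, 0.0]
force: [-2.9, -1.2, 9.6]
finger_gap: 0.0625
```

Call:
{"api": "servo_tool", "payload": {"series": [0,0,-0.01,0,0.055,0,0,-0.02,0,0.055,0,0,-0.035,0,0.055,0,0,-0.035,0,0.055,0,0,-0.035,0,0.055,0,0,-0.035,0,0.055,0,0,-0.035,0,0.055,0,0,-0.035,0,0.055,0,0,-0.03,0,0.055,0,0,-0.01,0,0.055,0,0,0,0,0.055]}}

```text
t: 35.15
position: [0.5627, 0.0177, 0.2939]
orientation: [1.0, 0.0, 0.0, 0.0]
force: [0.8, -0.1, 0.1]
finger_gap: 0.0626
```

Call:
{"api": "servo_tool", "payload": {"series": [-0.0036,-0.0315,0,0,0.055,-0.0036,-0.0315,0,0,0.055,-0.0036,-0.0315,0,0,0.055,-0.0036,-0.0315,0,0,0.055,-0.0036,-0.0315,0,0,0.055,-0.0036,-0.0315,0,0,0.055,-0.0036,-0.0315,0,0,0.055,-0.0036,-0.0318,0,0,0.055,0,0,0,0,0.055,0,0,0,0,0.055]}}

```text
t: 36.4
position: [0.534, 0.2688, 0.2921]
orientation: [1.0, -0.0, -0.001, 0.001]
force: [-0.0, -1.0, -0.3]
finger_gap: 0.0627
```

```bash
python3 - <<'E'
from h import *
to([.5344,.2699,.25]);shot("wrist","w11.png");p=P("wrist")
w=cv2.imread("pics/w11.png");p2,im=shot("side")
X=bot.sense()["position"];print([np.round(proj(p,X+np.array([0,.001,-.009])+np.array([.0335*np.cos(a),.0335*np.sin(a),0])),0) for a in(0,np.pi/2,np.pi)])
cv2.imwrite("pics/c11.png",np.hstack([cv2.resize(w[130:400],(560,270)),cv2.resize(im[130:310,100:300],(240,270))]))
E
```

```text
t 36.4 p [0.534  0.2688 0.2921] x [ 1.    -0.    -0.002] y [-0.    -1.     0.002] z [-0.002 -0.002 -1.   ] F [-0.  -1.  -0.3] gap 0.0627 q [ 0.04  0.41 -0.78  1.62  0.3   1.24 -0.8 ]
shift [ 0.0005 -0.0012  0.0421]
[array([349., 267.]), array([282., 203.]), array([215., 267.])]
```

View pics/c11.png

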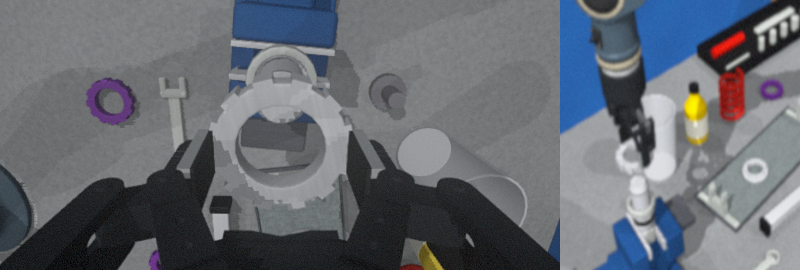

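Call:
{"api": "servo_tool", "payload": {"series": [0.0004,-0.0012,0.02,0,0.055,0,0,0.02,0,0.055,0,0,0.008,0,0.055,0,0,0.008,0,0.055,0,0,0.008,0,0.055,0,0,0.008,0,0.055,0,0,0.006,0,0.055,0,0,0.006,0,0.055,0,0,0.003,0,0.055,0,0,0,0,0.055]}}

```text
t: 37.75
position: [0.5345, 0.2711, 0.2063]
orientation: [1.0, 0.0, -0.0, 0.0]
force: [-0.3, -0.5, -0.7]
finger_gap: 0.0628
```

Call:
{"api": "servo_tool", "payload": {"series": [0,0,0.002,0,0.055,0,0,0.0015,0,0.055,0,0,0.001,0,0.055,0,0,0,0,0.055]}}

```text
t: 38.25
position: [0.5345, 0.2712, 0.202]
orientation: [1.0, -0.0, 0.0, 0.0]
force: [1.0, -1.1, -0.7]
finger_gap: 0.0625
```

Call:
{"api": "servo_tool", "payload": {"series": [0,0,0.001,0,0.055,0,0,0.001,0,0.055,0,0,0,0,0.055]}}

```text
t: 38.62
position: [0.5346, 0.2712, 0.2012]
orientation: [1.0, -0.0, 0.0, 0.0]
force: [-1.7, -2.5, 5.8]
finger_gap: 0.0627
```

Call:
{"api": "servo_tool", "payload": {"series": [0,0,0,0,0.065,0,0,0,0,0.075,0,0,0,0,0.085,0,0,0,0,0.085,0,0,-0.02,0,0.085,0,0,-0.04,0,0.085,0,0,-0.04,0,0.085,0,0,-0.04,0,0.085,0,0,-0.04,0,0.085,0,0,0,0,0.085]}}

```text
t: 39.88
position: [0.5352, 0.2729, 0.3853]
orientation: [1.0, 0.0, 0.004, -0.002]
force: [0.3, 0.1, 0.4]
finger_gap: 0.0849
```

Call:
{"api": "servo_tool", "payload": {"series": [0.003,0.0318,0.01,0,0.085,0.003,0.0318,0.01,0,0.085,0.003,0.0318,0.01,0,0.085,0.003,0.0318,0.01,0,0.085,0.003,0.0318,0.01,0,0.085,0.003,0.0318,0.01,0,0.085,0.003,0.0318,0.01,0,0.085,0.003,0.0318,0.01,0,0.085,0.003,0.0318,0.01,0,0.085,0.003,0.0318,0.01,0,0.085,0.003,0.0318,0.02,0,0.085,0.003,0.0318,0.01,0,0.085]}}

```text
t: 41.38
position: [0.5698, -0.1114, 0.249]
orientation: [1.0, 0.0, -0.001, -0.0]
force: [1.1, 0.3, 0.4]
finger_gap: 0.0851
```

Call:
{"api": "servo_tool", "payload": {"series": [0,0,0,0,0.085,0,0,0,0,0.085]}}

```text
t: 41.62
position: [0.5705, -0.1094, 0.2504]
orientation: [1.0, 0.0, 0.0, -0.0]
force: [-0.5, 1.1, 0.7]
finger_gap: 0.0849
```

```bash
python3 - <<'E'
from h import *
rings("w12.png",.016,[.571,-.062,.014])
p,im=shot("side","s12.png")
w=cv2.imread("pics/w12.png")
cv2.imwrite("pics/c12.png",np.hstack([cv2.resize(w,(400,300)),cv2.resize(im[225:305,125:215],(337,300),interpolation=cv2.INTER_CUBIC)]))
E
```

```text
t 41.62 p [ 0.5705 -0.1094  0.2504] x [1.    0.001 0.   ] y [ 0.001 -1.    -0.001] z [ 0.     0.001 -1.   ] F [-0.5  1.1  0.7] gap 0.0849 q [ 0.62  0.38 -0.66  1.72  0.25  1.13 -0.11]
outer enc 571.0 -64.7 d 65.1 ell 570.3 -63.7 [61.6 63.8]
hole enc 571.0 -65.3 d 43.4 ell 570.9 -65.1 [42.5 42.8]
```

View pics/c12.png

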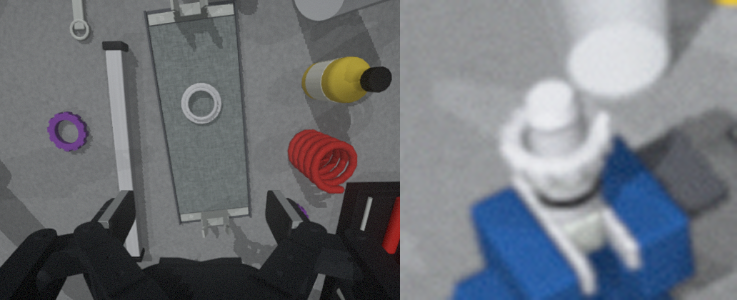

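Call:
{"api": "servo_tool", "payload": {"series": [0.0005,-0.0223,0,0,0.085,0,-0.0223,0,0,0.085,0,0,0.035,0,0.085,0,0,0.04,0,0.085,0,0,0.04,0,0.085,0,0,0.04,0,0.085,0,0,0.035,0,0.085,0,0,0.025,0,0.085,0,0,0.0155,0,0.085,0,0,0.006,0,0.085,0,0,0,0,0.08,0,0,0,0,0.075], "newtons": 40}}

```text
t: 43.22
position: [0.5718, -0.0658, 0.0145]
orientation: [1.0, 0.0, 0.001, 0.0]
force: [-0.1, -1.0, -0.4]
finger_gap: 0.075
```

Call:
{"api": "servo_tool", "payload": {"series": [0,0,0,0,0.07,0,0,0,0,0.06,0,0,0,0,0.055,0,0,0,0,0.055,0,0,0,0,0.055]}}

```text
t: 43.85
position: [0.5715, -0.066, 0.015]
orientation: [1.0, -0.0, 0.001, 0.0]
force: [-3.3, -0.8, 9.2]
finger_gap: 0.062
```

Call:
{"api": "servo_tool", "payload": {"series": [0,0,-0.01,0,0.055,0,0,-0.02,0,0.055,0,0,-0.035,0,0.055,0,0,-0.035,0,0.055,0,0,-0.035,0,0.055,0,0,-0.035,0,0.055,0,0,-0.035,0,0.055,0,0,-0.035,0,0.055,0,0,-0.03,0,0.055,0,0,-0.01,0,0.055,0,0,0,0,0.055]}}

```text
t: 45.22
position: [0.5709, -0.0658, 0.294]
orientation: [1.0, 0.0, 0.0, 0.0]
force: [-0.9, 0.1, -0.9]
finger_gap: 0.0615
```

Call:
{"api": "servo_tool", "payload": {"series": [-0.0037,-0.0335,0,0,0.055,-0.0037,-0.0335,0,0,0.055,-0.0037,-0.0335,0,0,0.055,-0.0037,-0.0335,0,0,0.055,-0.0037,-0.0335,0,0,0.055,-0.0037,-0.0335,0,0,0.055,-0.0037,-0.0335,0,0,0.055,-0.0037,-0.0335,0,0,0.055,-0.0037,-0.0335,0,0,0.055,-0.0037,-0.0345,0,0,0.055,0,0,0,0,0.055,0,0,0,0,0.055]}}

```text
t: 46.72
position: [0.5338, 0.2691, 0.2921]
orientation: [1.0, -0.0, -0.001, 0.001]
force: [-0.2, -0.4, -1.1]
finger_gap: 0.0618
```

```bash
python3 - <<'E'
from h import *
to([.5343,.2698,.25]);shot("wrist","w13.png");p=P("wrist")
w=cv2.imread("pics/w13.png");p2,im=shot("side")
X=bot.sense()["position"];print([np.round(proj(p,X+np.array([0,.001,-.009])+np.array([.033*np.cos(a),.033*np.sin(a),0])),0) for a in(0,np.pi/2,np.pi)])
cv2.imwrite("pics/c13.png",np.hstack([cv2.resize(w[130:400],(560,270)),cv2.resize(im[130:310,100:300],(240,270))]))
E
```

```text
t 46.73 p [0.5338 0.2691 0.2921] x [ 1.    -0.    -0.002] y [-0.    -1.     0.002] z [-0.002 -0.002 -1.   ] F [-0.2 -0.4 -1.1] gap 0.0618 q [ 0.04  0.41 -0.78  1.62  0.3   1.24 -0.8 ]
shift [ 0.0006 -0.0008  0.0421]
[array([348., 267.]), array([282., 204.]), array([216., 267.])]
```

View pics/c13.png

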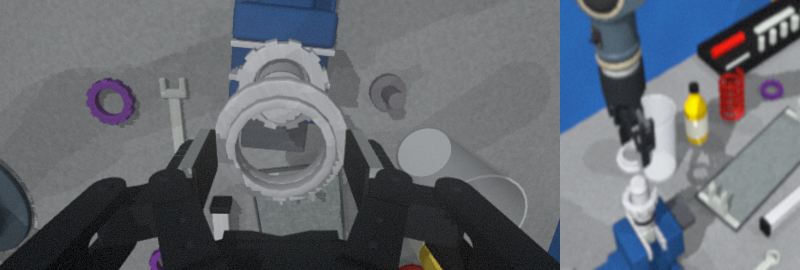

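Call:
{"api": "servo_tool", "payload": {"series": [0.0005,-0.001,0.02,0,0.055,0,0,0.02,0,0.055,0,0,0.008,0,0.055,0,0,0.008,0,0.055,0,0,0.008,0,0.055,0,0,0.006,0,0.055,0,0,0.004,0,0.055,0,0,0.0015,0,0.055,0,0,0,0,0.055,0,0,0,0,0.055]}}

```text
t: 48.08
position: [0.5346, 0.2713, 0.2183]
orientation: [1.0, 0.0, 0.0, -0.0]
force: [0.0, -0.6, -0.1]
finger_gap: 0.0616
```

Call:
{"api": "servo_tool", "payload": {"series": [0,0,0.0015,0,0.055,0,0,0.001,0,0.055,0,0,0,0,0.055]}}

```text
t: 48.45
position: [0.5345, 0.2711, 0.2154]
orientation: [1.0, 0.0, -0.0, 0.0]
force: [-0.2, 1.2, -0.3]
finger_gap: 0.0616
```

Call:
{"api": "servo_tool", "payload": {"series": [0,0,0.001,0,0.055,0,0,0.001,0,0.055,0,0,0,0,0.055]}}

```text
t: 48.82
position: [0.5345, 0.2711, 0.2134]
orientation: [1.0, -0.0, -0.0, 0.0]
force: [0.9, -0.6, -0.1]
finger_gap: 0.0613
```

Call:
{"api": "servo_tool", "payload": {"series": [0,0,0.001,0,0.055,0,0,0.0005,0,0.055,0,0,0,0,0.055]}}

```text
t: 49.2
position: [0.5346, 0.2712, 0.2131]
orientation: [1.0, -0.0, 0.0, 0.0]
force: [-1.1, -1.8, 6.1]
finger_gap: 0.0613
```

Call:
{"api": "servo_tool", "payload": {"series": [0,0,0,0,0.065,0,0,0,0,0.075,0,0,0,0,0.085,0,0,0,0,0.085,0,0,-0.02,0,0.085,0,0,-0.04,0,0.085,0,0,-0.055,0,0.085,0,0,-0.055,0,0.085,0,0.03,0,0,0.085,0,0.03,0,0,0.085,0,0.027,0,0,0.085,0,0,0,0,0.085]}}

```text
t: 50.7
position: [0.5351, 0.1821, 0.3834]
orientation: [1.0, -0.002, 0.001, 0.0]
force: [0.2, 0.5, 0.4]
finger_gap: 0.085
```

Call:
{"api": "servo_tool", "payload": {"series": [0,0,0,0,0.06,0,0,0,0,0.06]}}

```text
t: 50.95
position: [0.5341, 0.1857, 0.3824]
orientation: [1.0, 0.001, 0.0, -0.0]
force: [0.5, 0.4, -0.8]
finger_gap: 0.0598
```

```bash
python3 - <<'E'
from h import *
rings("w14.png",.212,[.534,.271,.212]);p=P("wrist")
w=cv2.imread("pics/w14.png");u,v=map(int,proj(p,[.534,.271,.2]));a=w[max(v-60,0):v+60,u-60:u+60]
q=[.6842,.2044,.046];c=list(map(int,proj(p,q)));print("cap exp",proj(p,q),"crop",u-60,max(v-60,0),c[0]-45,c[1]-45)
p2,im=shot("side","s14.png")
cv2.imwrite("pics/c14.png",np.hstack([cv2.resize(a,(270,270)),cv2.resize(w[c[1]-45:c[1]+45,c[0]-45:c[0]+45],(270,270)),cv2.resize(im[225:305,135:205],(236,270),interpolation=cv2.INTER_CUBIC)]))
E
```

```text
t 50.95 p [0.5341 0.1857 0.3824] x [1.    0.002 0.   ] y [ 0.002 -1.    -0.001] z [ 0.     0.001 -1.   ] F [ 0.5  0.4 -0.8] gap 0.0598 q [ 0.21  0.28 -0.79  1.56  0.2   1.38 -0.59]
outer enc 580.8 287.7 d 74.2 ell 582.4 290.5 [13.4 87.3]
outer enc 511.8 268.9 d 126.2 ell 517.3 269.1 [ 97.3 106.7]
hole enc 498.5 271.6 d 22.5 ell 497.6 270.4 [ 8.6 26.7]
hole enc 534.0 272.1 d 43.4 ell 533.6 272.7 [39.9 40.5]
cap exp (np.float64(381.27682855997693), np.float64(157.52504260839692)) crop 220 45 336 112
```

View pics/c14.png

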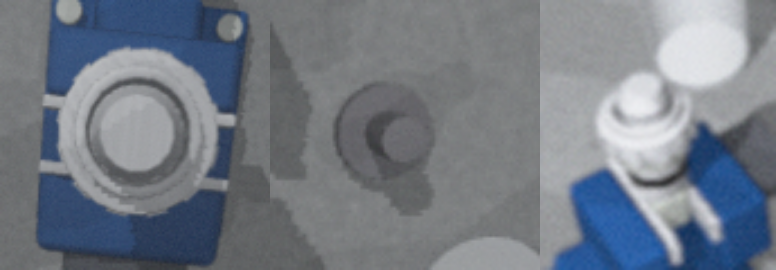

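Call:
{"api": "servo_tool", "payload": {"series": [0.04,-0.005,0,0,0.055,0.04,-0.005,0,0,0.055,0.04,-0.005,0,0,0.055,0.03,-0.0037,0,0,0.055,0,0,0.04,0,0.055,0,0,0.055,0,0.055,0,0,0.055,0,0.055,0,0,0.055,0,0.055,0,0,0.055,0,0.055,0,0,0.04,0,0.055,0,0,0.03,0,0.055,0,0,0,0,0.055]}}

```text
t: 52.55
position: [0.6826, 0.2025, 0.0488]
orientation: [1.0, 0.0, -0.003, 0.001]
force: [-0.3, -0.4, 0.2]
finger_gap: 0.0552
```

Call:
{"api": "servo_tool", "payload": {"series": [0,0,0.015,0,0.055,0,0,0.011,0,0.055,0,0,0,0,0.055,0,0,0,0,0.055]}}

```text
t: 53.05
position: [0.6849, 0.203, 0.0266]
orientation: [1.0, -0.0, 0.0, -0.0]
force: [0.4, -1.0, 0.5]
finger_gap: 0.0551
```

Call:
{"api": "servo_tool", "payload": {"series": [-0.0004,-0.0012,0.0008,0,0.055,0,0,0,0,0.04,0,0,0,0,0.01,0,0,0,0,0.01,0,0,0,0,0.01,0,0,0,0,0.01,0,0,0,0,0.01], "newtons": 40}}

```text
t: 53.92
position: [0.6843, 0.2042, 0.0256]
orientation: [1.0, -0.0, 0.0, -0.0]
force: [-0.7, -0.7, 3.3]
finger_gap: 0.0229
```

Call:
{"api": "servo_tool", "payload": {"series": [0,0,-0.02,0,0.01,0,0,-0.04,0,0.01,0,0,-0.05,0,0.01,0,0,-0.05,0,0.01,0,0,-0.05,0,0.01,0,0,-0.05,0,0.01,0,0,-0.05,0,0.01,0,0,0,0,0.01]}}

```text
t: 54.92
position: [0.685, 0.2056, 0.3419]
orientation: [1.0, 0.0, 0.005, -0.002]
force: [-0.4, -0.2, 0.1]
finger_gap: 0.0227
```

Call:
{"api": "servo_tool", "payload": {"series": [-0.03,-0.0135,0,0,0.01,-0.03,-0.0135,0,0,0.01,-0.03,-0.0135,0,0,0.01,-0.03,-0.0135,0,0,0.01,-0.03,-0.0135,0,0,0.01,0,0,0,0,0.01,0,0,0,0,0.01]}}

```text
t: 55.8
position: [0.5345, 0.2707, 0.3349]
orientation: [1.0, -0.0, 0.0, 0.001]
force: [1.0, -0.6, -0.9]
finger_gap: 0.0231
```

```bash
python3 - <<'E'
from h import *
to([.5343,.272,.2533])
E
```

```text
t 55.8 p [0.5345 0.2707 0.3349] x [ 1.    -0.001  0.   ] y [-0.001 -1.     0.001] z [ 0.    -0.001 -1.   ] F [ 1.  -0.6 -0.9] gap 0.0231 q [ 0.05  0.38 -0.8   1.56  0.28  1.32 -0.78]
shift [-0.0002 -0.0014  0.0816]
```

Call:
{"api": "servo_tool", "payload": {"series": [0,-0.0005,0.02,0,0.01,0,0,0.02,0,0.01,0,0,0.015,0,0.01,0,0,0.008,0,0.01,0,0,0.006,0,0.01,0,0,0.005,0,0.01,0,0,0.004,0,0.01,0,0,0,0,0.01,0,0,0,0,0.01]}}

```text
t: 56.92
position: [0.5342, 0.2722, 0.2575]
orientation: [1.0, 0.0, 0.0, -0.0]
force: [0.2, 0.1, -0.5]
finger_gap: 0.0229
```

Call:
{"api": "servo_tool", "payload": {"series": [0,0,0.0015,0,0.01,0,0,0.0015,0,0.01,0,0,0,0,0.01]}}

```text
t: 57.3
position: [0.534, 0.272, 0.254]
orientation: [1.0, 0.0, -0.0, 0.0]
force: [0.9, -0.4, 0.0]
finger_gap: 0.023
```

Call:
{"api": "servo_tool", "payload": {"series": [0,0,0.0008,0,0.01,0,0,0.0007,0,0.01,0,0,0,0,0.01]}}

```text
t: 57.68
position: [0.5342, 0.2721, 0.2535]
orientation: [1.0, -0.0, 0.0, 0.0]
force: [-2.0, -2.0, 6.2]
finger_gap: 0.0225
```

Call:
{"api": "servo_tool", "payload": {"series": [0,0,0,0,0.03,0,0,0,0,0.05,0,0,0,0,0.06,0,0,-0.03,0,0.06,0,0,-0.05,0,0.06,0,0,-0.05,0,0.06,0,0.03,0,0,0.06,0,0.03,0,0,0.06,0,0.027,0,0,0.06,0,0,0,0,0.06,0,0,0,0,0.06]}}

```text
t: 59.05
position: [0.5338, 0.186, 0.3828]
orientation: [1.0, 0.001, 0.0, -0.0]
force: [-0.5, 0.3, 0.1]
finger_gap: 0.0601
```

```bash
python3 - <<'E'
from h import *
st();p,im=shot("wrist","w15.png");shot("side","s15.png")
print(proj(p,[.534,.271,.274]),proj(p,[.534,.271,.24]))
a=cv2.absdiff(cv2.imread("pics/s15.png")[225:280,140:190],cv2.imread("pics/side0.png")[225:280,140:190]).max(2)
print("side diff knob area",a[:25].mean(), a.mean())
x0,y0=220,40
G=cv2.medianBlur(cv2.resize(cv2.cvtColor(im,cv2.COLOR_BGR2GRAY)[y0:y0+120,x0:x0+120],None,fx=4,fy=4,interpolation=cv2.INTER_CUBIC),5)
for lo,hi,z in((50,80,.274),(105,135,.240)):
    c=cv2.HoughCircles(G,cv2.HOUGH_GRADIENT,1.5,10,param1=50,param2=20,minRadius=lo,maxRadius=hi)
    if c is not None:
        for u,v,r in c[0][:3]: print(z,round(u/4+x0,1),round(v/4+y0,1),r/4,np.round(plane(p,u/4+x0,v/4+y0,z),4))
E
```

```text
t 59.05 p [0.5338 0.186  0.3828] x [1.    0.001 0.   ] y [ 0.001 -1.    -0.001] z [ 0.     0.001 -1.   ] F [-0.5  0.3  0.1] gap 0.0601 q [ 0.22  0.28 -0.8   1.56  0.2   1.39 -0.6 ]
(np.float64(281.5234127929075), np.float64(101.69923066790875)) (np.float64(281.3589543850342), np.float64(103.94207487196833))
side diff knob area 10.8504 16.67490909090909
0.274 269.7 117.4 19.3625 [0.5252 0.2598 0.274 ]
0.274 294.1 91.2 19.3625 [0.5431 0.2784 0.274 ]
0.274 248.3 139.6 18.5375 [0.509  0.2437 0.274 ]
0.24 282.1 103.2 31.275 [0.5346 0.2716 0.24  ]
0.24 278.3 103.9 33.1125 [0.5314 0.271  0.24  ]
0.24 285.4 102.8 33.525 [0.5374 0.2719 0.24  ]
```

Call:
{"api": "servo_tool", "payload": {"series": [-0.0085,0.0323,0.01,0,0.06,-0.0085,0.0323,0.01,0,0.06,-0.0085,0.0323,0.01,0,0.06,-0.0085,0.0323,0.01,0,0.06,-0.0085,0.0323,0.01,0,0.06,-0.0085,0.0323,0.01,0,0.06,-0.0085,0.0323,0.01,0,0.06,-0.0085,0.0323,0.02,0,0.06,-0.0085,0.0323,0.02,0,0.06,-0.0085,0.0323,0.02,0,0.06,-0.0085,0.0323,0.02,0,0.06,0,0,0,0,0.06]}}

```text
t: 60.65
position: [0.4393, -0.1716, 0.2311]
orientation: [1.0, -0.002, -0.002, -0.001]
force: [0.8, 0.3, -0.3]
finger_gap: 0.0598
```

Call:
{"api": "servo_tool", "payload": {"series": [0,0,0,0,0.06,0,0,0,0,0.06]}}

```text
t: 60.9
position: [0.4416, -0.1689, 0.2334]
orientation: [1.0, 0.001, 0.001, 0.0]
force: [0.1, 0.2, 0.6]
finger_gap: 0.0601
```

```bash
python3 - <<'E'
from h import *
to([.4402,-.1701,.012],[1,0,0]);p,im=shot("wrist","w16.png")
g=cv2.GaussianBlur(cv2.cvtColor(im,cv2.COLOR_BGR2GRAY),(3,3),0).astype(float)
for y in(-.05,-.1,-.15,-.2,-.25):
    u,v=proj(p,[.4402,y,.028]);u=int(u);r=int(v)
    d=np.diff(g[r,u-25:u+25]);a,b=u-25+np.argmax(d)+.5,u-25+np.argmin(d)+.5
    X,Y=plane(p,a,r,.028),plane(p,b,r,.028);print(r,a,b,np.round((X+Y)/2,4),round(np.linalg.norm(X-Y),4))
E
```

```text
t 60.9 p [ 0.4416 -0.1689  0.2334] x [1.    0.003 0.002] y [ 0.003 -1.     0.   ] z [ 0.002 -0.    -1.   ] F [0.1 0.2 0.6] gap 0.0601 q [ 0.79  0.19 -0.58  1.98  0.12  1.01  0.16]
shift [-0.0018  0.0012  0.2214]
spin 0.0028
71 267.5 290.5 [ 0.4397 -0.0494  0.028 ] 0.0231
122 267.5 290.5 [ 0.4398 -0.0992  0.028 ] 0.0239
170 267.5 289.5 [ 0.4394 -0.1494  0.028 ] 0.0238
214 267.5 288.5 [ 0.4389 -0.1992  0.028 ] 0.0236
255 268.5 288.5 [ 0.4395 -0.2494  0.028 ] 0.0234
```

Call:
{"api": "servo_tool", "payload": {"series": [-0.0015,0.0012,0.03,0.003,0.06,0,0,0.04,0,0.06,0,0,0.04,0,0.06,0,0,0.04,0,0.06,0,0,0.035,0,0.06,0,0,0.022,0,0.06,0,0,0.01,0,0.06,0,0,0.005,0,0.06,0,0,0,0,0.06,0,0,0,0,0.06], "newtons": 60}}

```text
t: 62.2
position: [0.4397, -0.1717, 0.0115]
orientation: [1.0, -0.002, 0.001, 0.0]
force: [-0.4, -0.5, 0.4]
finger_gap: 0.0599
```

Call:
{"api": "servo_tool", "payload": {"series": [0,0,0,0,0.04,0,0,0,0,0.02,0,0,0,0,0.015,0,0,0,0,0.015,0,0,0,0,0.015,0,0,0,0,0.015]}}

```text
t: 62.95
position: [0.4396, -0.1716, 0.0113]
orientation: [1.0, -0.002, 0.001, 0.0]
force: [-1.0, -0.1, 6.5]
finger_gap: 0.0239
```

Call:
{"api": "servo_tool", "payload": {"series": [0,0,-0.01,0,0.015,0,0,-0.015,0,0.015,0,0,-0.02,0,0.015,0,0,-0.02,0,0.015,0,0,-0.02,0,0.015,0,0,-0.015,0,0.015,0,0,0,-0.06,0.015,0,0,0,-0.061,0.015,0,0,0,0,0.015,0,0,0,0,0.015]}}

```text
t: 64.2
position: [0.4389, -0.1715, 0.1108]
orientation: [0.998, 0.058, -0.0, -0.0]
force: [0.5, -0.0, -2.3]
finger_gap: 0.024
```

```bash
python3 - <<'E'
from h import *
to([.5761,-.1041,.112],[.992,.1245,0])
E
```

```text
t 64.2 p [ 0.4389 -0.1715  0.1108] x [ 0.993  0.117 -0.   ] y [ 0.117 -0.993 -0.   ] z [-0.  0. -1.] F [ 0.5 -0.  -2.3] gap 0.024 q [ 0.75  0.37 -0.57  2.11  0.29  0.74  0.12]
shift [ 0.1441 -0.0509 -0.0012]
spin -0.0078
```

Call:
{"api": "servo_tool", "payload": {"series": [0.02,-0.0072,0,0,0.015,0.025,-0.009,0,0,0.015,0.025,-0.009,0,0,0.015,0.025,-0.009,0,0,0.015,0.025,-0.009,0,0,0.015,0.0241,-0.0077,0,0,0.015,0,0,0,-0.008,0.015,0,0,0,0,0.015,0,0,0,0,0.015]}}

```text
t: 65.32
position: [0.5753, -0.1047, 0.1105]
orientation: [0.998, 0.062, -0.001, 0.0]
force: [-0.1, -0.0, -2.4]
finger_gap: 0.0239
```

```bash
python3 - <<'E'
from h import *
to([.5764,-.1041,.0383],[.992,.1245,0]);p,im=shot("wrist","w17.png");pt,it=shot("top","t17.png")
# bar direction & x in wrist view (bar top at z~TCP+.0165)
z=bot.sense()["position"][2]+.0042+.0125
g=cv2.GaussianBlur(cv2.cvtColor(im,cv2.COLOR_BGR2GRAY),(3,3),0).astype(float);c=np.array([.5764,-.1041])
for s in(.05,.1,.15,.18):
    q=c+s*np.array([-.122,.9925]);u,v=proj(p,[q[0],q[1],z]);u=int(u);r=int(v)
    if r<0: print(s,"out");continue
    d=np.diff(g[r,u-40:u+40]);a,b=u-40+np.argmax(d)+.5,u-40+np.argmin(d)+.5
    X,Y=plane(p,a,r,z),plane(p,b,r,z);print(s,r,a,b,np.round((X+Y)/2,4),round(np.linalg.norm(X-Y),4))
# held plug ends in top view vs expected
for s in(-.198,.198):
    q=c+s*np.array([-.122,.9925]);print("exp top",np.round(proj(pt,[q[0],q[1],z]),1))
w=cv2.resize(im,(400,300));cv2.imwrite("pics/c17.png",np.hstack([w,cv2.resize(it[140:260,190:370],(400,300),interpolation=cv2.INTER_CUBIC)]))
E
```

```text
t 65.33 p [ 0.5753 -0.1047  0.1105] x [ 0.992  0.125 -0.001] y [ 0.125 -0.992  0.   ] z [-0.001 -0.001 -1.   ] F [-0.1 -0.  -2.4] gap 0.0239 q [ 0.51  0.53 -0.54  1.85  0.35  0.86 -0.07]
shift [ 0.0013 -0.0005  0.0722]
spin -0.0
0.05 179 248.5 311.5 [ 0.5682 -0.0546  0.1274] 0.0238
0.1 34 246.5 314.5 [ 0.5621 -0.005   0.1274] 0.0231
0.15 out
0.18 out
exp top [368.  177.4]
exp top [194. 200.]
```

Call:
{"api": "servo_tool", "payload": {"series": [0.0007,0,0.012,0,0.015,0,0,0.012,0,0.015,0,0,0.01,0,0.015,0,0,0.008,0,0.015,0,0,0.006,0,0.015,0,0,0.005,0,0.015,0,0,0,0,0.015]}}

```text
t: 66.3
position: [0.5768, -0.1038, 0.0574]
orientation: [0.998, 0.063, -0.0, -0.0]
force: [-0.1, -0.9, -3.1]
finger_gap: 0.024
```

Call:
{"api": "servo_tool", "payload": {"series": [0,0,0.005,0,0.015,0,0,0.005,0,0.015,0,0,0.004,0,0.015,0,0,0.002,0,0.015,0,0,0,0,0.015]}}

```text
t: 66.92
position: [0.5768, -0.1039, 0.0415]
orientation: [0.998, 0.063, -0.0, -0.0]
force: [-0.4, -0.4, -3.1]
finger_gap: 0.024
```

Call:
{"api": "servo_tool", "payload": {"series": [0,0,0.0015,0,0.015,0,0,0.0012,0,0.015,0,0,0.0008,0,0.015,0,0,0,0,0.015]}}

```text
t: 67.42
position: [0.5769, -0.1039, 0.0384]
orientation: [0.998, 0.063, 0.0, 0.0]
force: [-0.6, 0.5, -1.7]
finger_gap: 0.0239
```

Call:
{"api": "servo_tool", "payload": {"series": [0,0,0.001,0,0.015,0,0,0,0,0.015,0,0,0,0,0.03,0,0,0,0,0.045,0,0,0,0,0.06,0,0,0,0,0.06,0,0,-0.03,0,0.06,0,0,-0.05,0,0.06,0,0,-0.055,0,0.06,0,0,-0.055,0,0.06,0,0,-0.055,0,0.06,0,0,0,0,0.06]}}

```text
t: 68.92
position: [0.5795, -0.1035, 0.2874]
orientation: [0.998, 0.063, 0.005, 0.001]
force: [-1.1, -0.1, 0.1]
finger_gap: 0.0603
```

Call:
{"api": "servo_tool", "payload": {"series": [-0.02,0.04,0,0,0.06,-0.02,0.04,0,0,0.06,-0.02,0.04,0,0,0.06,-0.02,0.04,0,0,0.06,-0.02,0.04,0,0,0.06,-0.02,0.04,0,0,0.06,0,0,0,0,0.06,0,0,0,0,0.06]}}

```text
t: 69.92
position: [0.4879, -0.3561, 0.2811]
orientation: [0.998, 0.063, -0.0, -0.001]
force: [-0.8, 0.3, 0.3]
finger_gap: 0.0598
```

```bash
python3 - <<'E'
from h import *
st();pt,it=shot("top","t18.png");ps,is_=shot("side","s18.png")
t0,s0=cv2.imread("pics/top0.png"),cv2.imread("pics/side0.png")
r=lambda a,w,h:cv2.resize(a,(w,h),interpolation=cv2.INTER_CUBIC)
cv2.imwrite("pics/c18.png",np.vstack([np.hstack([r(it[140:250,30:380],700,220)]),np.hstack([r(is_[190:310,130:350],440,240),r(s0[190:310,130:350],260,240)]) ]))
d=cv2.absdiff(it,t0).max(2)[150:240,195:370];print("bar area diff",[round(float(d[:,k:k+25].mean()),1) for k in range(0,175,25)])
E
```

```text
t 69.92 p [ 0.4879 -0.3561  0.2811] x [ 0.992  0.126 -0.001] y [ 0.126 -0.992 -0.002] z [-0.001  0.002 -1.   ] F [-0.8  0.3  0.3] gap 0.0598 q [ 0.95  0.37 -0.52  1.63  0.19  1.19  0.52]
bar area diff [8.1, 14.7, 11.5, 8.3, 7.2, 9.6, 8.2]
```

View pics/c18.png

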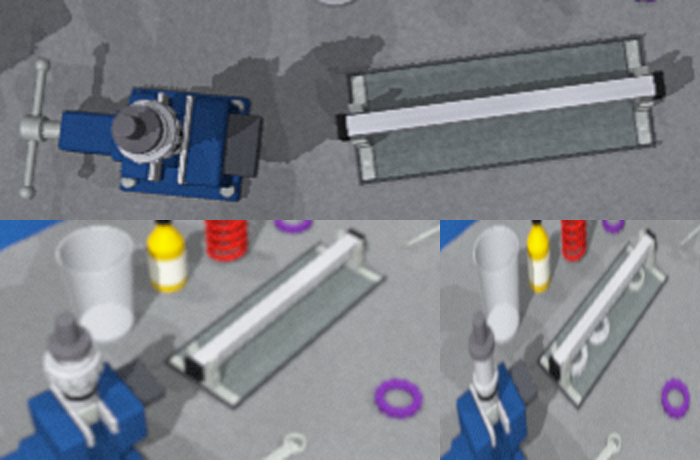

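```bash
python3 - <<'E'
from h import *
for b,n in(((190,195,25,20),"plug+y"),((350,172,25,25),"plug-y"),((85,190,30,26),"cap")):
    x,y,w,h=b;r=[]
    for f in("top0.png","t18.png"):
        g=cv2.cvtColor(cv2.imread("pics/"+f)[y:y+h,x:x+w],cv2.COLOR_BGR2GRAY);r.append(g)
    s,resp=cv2.phaseCorrelate(r[0].astype(np.float32),r[1].astype(np.float32),cv2.createHanningWindow((w,h),cv2.CV_32F));print(n,"shift px",np.round(s,2),round(resp,2))
print(bot.sign_off())
E
```

```text
plug+y shift px [0.14 0.49] 0.97
plug-y shift px [0.01 0.64] 0.97
cap shift px [-0.38  0.43] 0.98
the job is handed in; nothing more can be done
None
```

I finished the job and handed it in after about 70 s of robot time; the hand-in gave no verdict.

- **Bar:** I lifted it level out of both brackets and parked it on the bare bench while I worked. It is now back in both brackets. In the top view its plugs sit within about 0.7 px (under 2 mm) of where they started.
- **Collars:** Three were in the carrier, and the thin thrust washer was missing. I stacked the plain stop ring, then the castellated collar, then the stepped spring seat. Each one touched down at the height I had worked out.
- **Dust cap:** It went back on, also at its expected height. Its disc measured about 1 mm off the body's axis.
- **Bystanders:** I did not go near the bench items or the purple look-alikes, and the crops I took of the end scene showed nothing out of place. I did not measure the jug, oil bottle, coil spring, grease jar, wrench or screwdriver.

**Checks that were weak or disagreed:**
- My first reading of the cap's position differed by about 10 mm between cameras. It turned out I had misread a pixel, and a closer crop settled it.
- For the spring seat, only its bore was measured cleanly, about 1.7 mm off the axis. Its outline could not be separated from the background, so its level and fit were judged from the pictures.
- The circle search failed on the cap's knob, so I relied on its disc instead.

I noticed no knocked collar and no slackened grip during the run.

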